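# Bring the empty cup of a thread wheel to the top and load a spool

### The arm

A 7-joint arm with a two-finger parallel gripper is mounted at the origin on a cart in front of the work surface, level with it; the furniture and walls round the work are solid. World frame = base frame: x ahead of the robot, y to its left, z up, the work surface at z = 0. Lengths are in m, angles in rad, forces in N, time in s.
With the tool pointing down it reaches from about 0.425 to 1.025 m from the base axis. Payload 3.6 kg.
Tool frame: the origin (TCP) lies at the very end of the fingers, on their centre line; the grasp point (between the pads) lies 19 mm behind it (bot.grip_point_offset is the distance from the TCP to the grasp point, in m); z points along the fingers, y is the direction in which the jaws open and shut (so a half turn about z gives the same grasp; the last joint's range is limited). The gripper opens to 85 mm and grips with 20 to 120 N. Pads are 22 mm wide; open, the fingers measure 114 mm over their backs; the gripper's body (76 mm by 85 mm) begins 54 mm behind the grasp point. The pads swing forward as they close: fully open they stand 13 mm farther back than shut.
Start: joints at [1.163, 0.591, 0.048, 1.609, -0.033, 0.943, -0.034], TCP at [0.224, -0.689, 0.231] pointing down, gripper open.
Joint ranges: [-2.69, 2.69], [-0.47, 2.24], [-1.27, 1.36], [0.19, 2.51], [-1.53, 4.68], [0.08, 2.07], [-3.09, 3.09]. Speed limits (rad/s): [2.57, 2.57, 3.14, 3.14, 3.14, 3.14, 3.14].

### API

Orientations are given as a rotation vector (axis times angle).
In Python, from workcell import bot, viewer, nets gives the robot as it stands. The module is installed in compiled form; this text tells all that it offers.
- The arm moves only by the tool move_arm, never from a script. Its argument "rows" is a list of rows, each a list of 3 entries, a list of its own where there are three numbers: the shift along the tool's x, y, z each as a share of 0.06 m, from -1 to 1, then the turn, a rotation vector about the tool's x, y, z each as a share of 0.08 rad, from -1 to 1, then the opening, from -1 (shut) to 1 (fully open), so that 0 is half open. A call has 1 to 8 rows; each row shifts and turns the commanded pose from where the row before left it, along the tool's axes as they then stand; what a row does not reach is not made up. A row lasts 1/8 s, in which the tool goes at most 62.5 mm and 10.7 degrees, less where a joint would pass 70% of its speed; a pose out of reach is approached as far as the arm can. A call with a number of a shift or a turn outside -1 to 1 is refused whole. A call with a gripper value outside its range is refused whole. The fingers move at their own pace and stop on an object; "force" is the grip in N (left out, the last holds). Time passes only in rows, so rows that do not move let the fingers close. It gives the time, the measured TCP pose, the force and the opening at its end, in the units of the state.
- bot.get_state(): the state, without advancing time (a new reading comes with each control period).
- viewer.snapshot(name): name is "scene" or "top" or "wrist"; returns the picture (420x560x3 uint8, blue, green, red); there is no depth.
- viewer.camera_info(name): a dict with "fx", "fy", "cx", "cy" (pixels), "k1" (the pictures are not rectified: a ray, as slopes to the right and down, at radius r is drawn at 1 + k1 r^2 times it, then the intrinsics apply), "R" (3x3) and "t" (3): a world point X has camera coordinates R X + t. Camera axes: x right, y down, z forward; pixel columns grow to the right and rows downward; lengths in m; the calibration is good to about 2 mm. A picture is of the moment at which its call begins: read the wrist's pose just before it. camera_info takes no time and is no camera call; for the wrist camera it gives the pose at the moment of the call.
- bot.hand_in(): hands the job in, once; it reports no verdict.
Trained networks look in the newest picture that a camera, given by its name, has taken for a name from the list of things; names that differ only in an ending like _2 or _b are one class to them, and where a whole thing is asked for, a point or a joint stands for the part that bears it (a point fixed in the world has none). Each returns a list of dicts, best first, with "p" (0 to 1); they miss things now and then, are a little off and sometimes report something else, mostly with a low value. They report only what shows in the picture. A call takes as long as a camera call. They do not tell look-alikes from the thing itself.
- nets.recognise(camera, target): "rect" ([centre column, centre row, width, height] in pixels, round what is visible of it).
- nets.masks_of(camera, target): "pixels" (420x560 bool, what is visible of it) and "rect" ([centre column, centre row, width, height] in pixels, round what is visible of it).
- nets.tip_of(camera, target): "point" ([column, row] in pixels: a listed point, or the origin of a listed thing).
The state is a dict: "time_s": time; "qpos": joint angles; "dq": joint speeds; "joint_torque": joint torques, N m; "tool_pos": TCP position; "ee_rot": TCP orientation; "contact_force": force on the tool from outside, world axes, zero at the start; "ft_torque": the same for the moment, N m; "gripper_width": finger opening in m.
Only numpy, scipy, OpenCV 4.12 (cv2) and the standard library are available. Lean on these libraries where they do the work, as an engineer would, in place of code of your own. Each camera call takes 0.05 s, during which the arm holds its last target.

### The job

Rub the wheel's rubber tyre gently with a fingertip until its one empty cup, hidden at the underside, points straight up, and let the wheel stand there for a moment. Then stand the spare spool of thread fully down in that cup and let go, leaving the cup upright. Turn the wheel only by its tyre, do not press hard on it, do not push the stored spools or cups with the fingers, and leave the other things on the counter where they are.

Things in the scene. Friction and masses are not known exactly. Their poses are not given: they have to be found in the camera images.
- stand: Fixed stand of the thread wheel: dark steel foot 170 x 170 x 12 mm, two grey uprights 116 mm high at 71 mm to own +y and -y. Origin: centre of the foot's underside; z up. The axle lies along own y, 104 mm above the origin, in rubber bushes: the wheel is pushed down 1 mm for every 4 N. More than 22 N on the wheel damages them.
- tyre_centre (a point): Nominal centre of the black rubber tyre (36 mm from the stand's origin along own +y, 104 mm up; fixed to the stand, same axes). The tyre is a smooth disc of radius 80 mm, 28 mm wide along y, its top about 184 mm above the counter. It runs out of true: as the wheel turns its top lies up to 4 mm higher or lower; where is not known, it has to be felt.
- drum (a joint): Angle of the wheel (tyre, cups, spools turn as one, no stops), rad. 0 (or a multiple of 2 pi): empty cup straight up; grows as the wheel's top moves toward the stand's +x. Turning takes about 4 N along the tyre; the friction coefficient of a finger on it is not known exactly, so too light a touch slips. Left alone the wheel keeps its angle.
- cup (a point): Centre of the inner floor of the empty cup; turns with the wheel. Own z points out of the cup's mouth, away from the axle; own y along the axle like the stand's. The cup is round, 15 mm deep, 32 mm wide inside, 39 mm outside; its floor is 36 mm from the axle line, so 140 mm above the counter when at the top.
- spool: Spare spool of thread, white, 28 mm diameter, 48 mm high, standing on the counter to the right of the wheel, loose. Origin: centre of its underside, z up. It stands 33 mm out of the cup when fully down: take it near its top, so that the fingers stay clear of the cup.
- carrier: Grey hub with five cups 72 degrees apart, turning with the wheel, 63 mm beside the tyre (27 mm from the stand's origin along own -y). One cup is empty, four hold fixed spools like the spare one, their tops 84 mm from the axle line. Origin on the axle line at the stand's middle; z through the empty cup, y along the axle.
- cream_pot: Bystander: round cream-coloured pot, 90 mm wide, 32 mm high. Origin: centre of underside.
- date_stamp: Bystander: hand stamp with a wooden knob, 31 x 52 mm, 88 mm high, standing. Origin: centre of underside.
- paper_roll: Bystander: white receipt roll standing on end, 44 mm wide, 79 mm high. Origin: centre of underside.
There are look-alikes about, which are no part of the job. What is shaped like the spool but purple is not meant.

How it is judged:
On the way:
1. the empty cup has been brought to the top (within 0.10 rad of straight up) and the wheel stands there untouched, the spool still on the counter (angle between cup's own z axis and vertical below 0.1 rad and velocity of joint drum between -0.1 and 0.1 rad/s and contact force between the fingers and stand below 0.1 N and height (world z) of spool below 0.01 m), for 0.3 s.
At the end, for the whole second after the job is handed in: The empty cup points up within 0.10 rad and the spare spool stands in it fully down (centre of its underside within 6 mm of the cup's floor centre, within 0.15 rad of the cup's axis); wheel and spool at rest (angle between cup's own z axis and vertical below 0.1 rad and distance between spool and cup below 0.006 m and angle between the z axis of spool and the z axis of cup, either way round below 0.15 rad and linear speed of spool below 0.02 m/s and velocity of joint drum between -0.05 and 0.05 rad/s); the robot touches nothing.
It fails at once if the robot presses on the wheel or its stand with more than 22 N (contact force between any of the fingers, the arm and stand above 22 N).
It fails at once if the spool is rammed into the wheel with more than 22 N (contact force between spool and stand above 22 N).
It fails at once if the fingers push the cups or stored spools with more than 3 N (contact force between the fingers and carrier above 3 N).
It fails at once if a bystander is moved more than 20 mm (distance of any of cream_pot, date_stamp, paper_roll from where it was at the start of the episode above 0.02 m).
It also fails if it takes over 64 s, if anything falls off the work surface, if the arm or the gripper's body presses on something with over 40 N, if the wrist force passes 120 N, or if a joint passes its speed limit or range.

## Working session

There is one attempt and no reset: what is moved stays moved. The work goes in short steps, Python scripts to look and compute and a tool call to move; the robot and the scene stay as the last step left them, time stands still between calls to the robot, and variables do not carry over. Pictures are saved under pics/ and viewed, and the job is handed in when it is done.

Besides the shell and the picture viewer there is one more tool, called after "Request:" as a command line: name --argument value ..., lists and objects as JSON in quotes. move_arm: Moves the arm, as the interface text tells. Its arguments: {"type":"object","properties":{"rows":{"type":"array","items":{"type":"array"}},"force":{"type":"number"}},"required":["rows"]}

```bash
mkdir -p pics; python3 - <<'E'
from workcell import bot, viewer, nets
import cv2
s=bot.get_state()
for k,v in s.items(): print(k,v)
print(bot.grip_point_offset)
for n in ["scene","top","wrist"]:
    im=viewer.snapshot(n); cv2.imwrite(f"pics/{n}0.png",im)
    print(n,viewer.camera_info(n))
print(bot.get_state()["time_s"])
E
```

```text
time_s 0.0
qpos [ 1.16250681  0.5920961   0.04832967  1.60989536 -0.03332842  0.94271614
 -0.03371375]
dq [ 0.00057964  0.00051355 -0.00046825  0.00019707 -0.00062314 -0.00039085
 -0.00052755]
joint_torque [ 4.21460672e-04 -5.48693848e+01  1.54634502e+00 -1.98127466e+01
  9.30955459e-03  8.97502672e-03 -6.39947402e-06]
tool_pos [ 0.22419463 -0.68854887  0.23013099]
ee_rot [-3.10052343e+00 -4.92113357e-01  7.57290617e-04]
contact_force [-0.1617585  -0.24779662  0.01624321]
ft_torque [ 0.04485966 -0.00521587 -0.01816368]
gripper_width 0.08557150353234227
0.0187
scene {'fx': 461.5084211147164, 'fy': 461.5084211147164, 'cx': 273.3205499037858, 'cy': 208.60947409680986, 'k1': -0.053209585998618955, 'R': array([[-0.78179832, -0.62352588,  0.00262072],
       [-0.35868045,  0.44628   , -0.81986736],
       [ 0.51003895, -0.64191093, -0.5725475 ]]), 't': array([0.39789617, 0.29443944, 0.86985057])}
top {'fx': 412.327206295209, 'fy': 412.327206295209, 'cx': 274.9125441100961, 'cy': 212.0992275672444, 'k1': -0.05472934365222785, 'R': array([[-0.01035668, -0.99976712,  0.0189324 ],
       [-0.98067591,  0.00645614, -0.19553282],
       [ 0.19536505, -0.02059162, -0.9805144 ]]), 't': array([-0.03077794,  0.54022868,  0.95689725])}
wrist {'fx': 340.91533935846184, 'fy': 340.91533935846184, 'cx': 274.9832488850123, 'cy': 208.00605215820863, 'k1': -0.08651021889548113, 'R': array([[ 0.30911732, -0.95102206, -0.00187956],
       [-0.90538231, -0.29488648,  0.30549114],
       [-0.29108307, -0.09273088, -0.95219306]]), 't': array([-0.72361539, -0.04076211,  0.38108773])}
0.15
```

View pics/scene0.png

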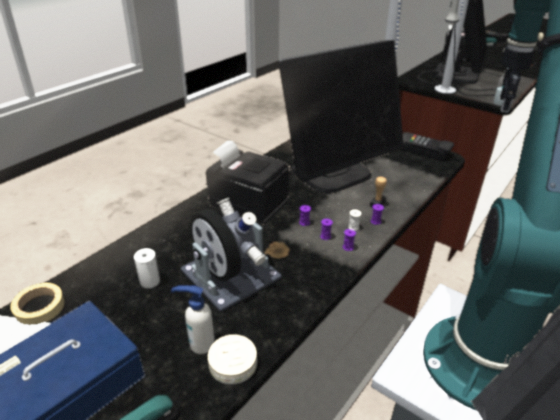

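View pics/top0.png

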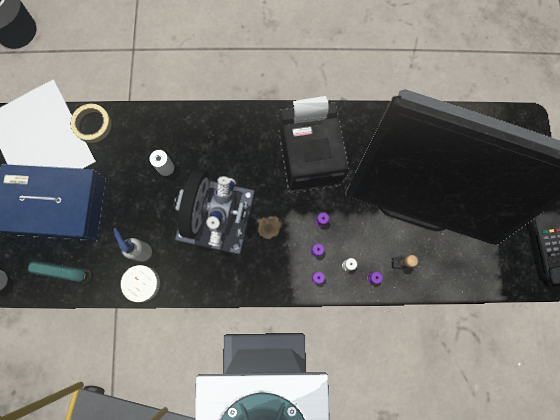

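View pics/wrist0.png

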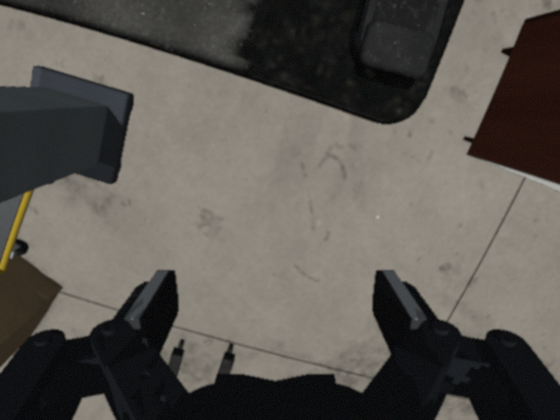

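```bash
python3 - <<'E'
from workcell import bot, viewer, nets
for c in ["scene","top"]:
  for t in ["stand","tyre_centre","spool","carrier","cup","cream_pot","date_stamp","paper_roll"]:
    try:
        r=nets.tip_of(c,t); print(c,t,[(round(x['p'],2),[round(float(y),1) for y in x['point']]) for x in r[:3]])
    except Exception as e: print(c,t,e)
print(bot.get_state()["time_s"])
E
```

```text
scene stand [(0.91, [230.5, 273.5])]
scene tyre_centre [(0.88, [213.7, 246.7])]
scene spool [(0.73, [324.1, 234.0]), (0.69, [346.5, 245.6]), (0.56, [303.6, 223.1])]
scene carrier [(0.91, [227.0, 239.8])]
scene cup [(0.63, [236.4, 246.7])]
scene cream_pot [(0.57, [230.9, 362.8])]
scene date_stamp [(0.72, [376.0, 202.7])]
scene paper_roll [(0.86, [147.3, 282.8])]
top stand [(0.89, [213.4, 217.5]), (0.41, [345.0, 265.7])]
top tyre_centre [(0.93, [195.7, 202.4])]
top spool [(0.63, [370.8, 275.5]), (0.59, [316.2, 277.9]), (0.49, [347.4, 263.1])]
top carrier [(0.56, [212.5, 204.5]), (0.2, [400.6, 263.6]), (0.18, [166.8, 164.6])]
top cup [(0.82, [221.7, 214.0])]
top cream_pot [(0.75, [142.1, 284.6])]
top date_stamp [(0.63, [399.7, 265.4])]
top paper_roll [(0.7, [168.5, 167.9]), (0.63, [222.4, 213.2])]
0.95
```

```bash
cat > h.py <<'E'
import numpy as np, cv2
from workcell import bot, viewer, nets
def ray(ci,p):
    x=(p[0]-ci['cx'])/ci['fx']; y=(p[1]-ci['cy'])/ci['fy']
    xd=np.array([x,y]); u=xd.copy()
    for _ in range(20): u=xd/(1+ci['k1']*(u@u))
    R=np.array(ci['R']);t=np.array(ci['t'])
    d=R.T@np.array([u[0],u[1],1]); return -R.T@t, d/np.linalg.norm(d)
def onz(ci,p,z):
    o,d=ray(ci,p); return o+d*(z-o[2])/d[2]
def tri(rs):
    A=np.zeros((3,3));b=np.zeros(3)
    for o,d in rs:
        P=np.eye(3)-np.outer(d,d);A+=P;b+=P@o
    X=np.linalg.solve(A,b); return X,[np.linalg.norm((np.eye(3)-np.outer(d,d))@(X-o)) for o,d in rs]
def proj(ci,X):
    c=np.array(ci['R'])@np.asarray(X,float)+np.array(ci['t']); u=c[:2]/c[2]; u=u*(1+ci['k1']*(u@u))
    return np.array([ci['fx']*u[0]+ci['cx'],ci['fy']*u[1]+ci['cy']])
E
python3 - <<'E'
from h import *
S=viewer.camera_info("scene");T=viewer.camera_info("top")
np.set_printoptions(precision=4,suppress=True)
for n,a,b in [("stand",(230.5,273.5),(213.4,217.5)),("tyre",(213.7,246.7),(195.7,202.4)),("carrier",(227,239.8),(212.5,204.5)),("cup",(236.4,246.7),(221.7,214)),("pot",(230.9,362.8),(142.1,284.6)),("stamp",(376,202.7),(399.7,265.4)),("roll",(147.3,282.8),(168.5,167.9))]:
    print(n,*tri([ray(S,a),ray(T,b)]))
print("spool top?",onz(T,(350.5,264),.048),onz(T,(347.4,263.1),0))
for n,(x0,x1,y0,y1) in {"scene":(180,300,180,310),"top":(165,265,160,265)}.items():
    im=cv2.imread(f"pics/{n}0.png")[y0:y1,x0:x1]
    cv2.imwrite(f"pics/{n}_crop.png",cv2.resize(im,None,fx=5,fy=5,interpolation=cv2.INTER_CUBIC))
im=cv2.imread("pics/scene0.png")[180:260,280:400];cv2.imwrite("pics/sp_crop.png",cv2.resize(im,None,fx=5,fy=5,interpolation=cv2.INTER_CUBIC))
E
```

```text
stand [0.5369 0.1215 0.0078] [np.float64(0.001031486115746111), np.float64(0.0010314861157460144)]
tyre [0.555  0.151  0.0979] [np.float64(0.000618186879468102), np.float64(0.0006181868794680874)]
carrier [0.5511 0.1124 0.0946] [np.float64(0.00015037598570995827), np.float64(0.00015037598570990813)]
cup [0.5358 0.0949 0.0705] [np.float64(0.0035137995031380926), np.float64(0.0035137995031381992)]
pot [0.3703 0.2979 0.0037] [np.float64(0.0027723394601861205), np.float64(0.002772339460186045)]
stamp [ 0.4123 -0.3486  0.0092] [np.float64(0.003173799679593101), np.float64(0.0031737996795930877)]
roll [ 0.679   0.249  -0.0135] [np.float64(0.003964045703750553), np.float64(0.00396404570375064)]
spool top? [ 0.4118 -0.217   0.048 ] [ 0.4175 -0.219   0.    ]
```

View pics/scene_crop.png

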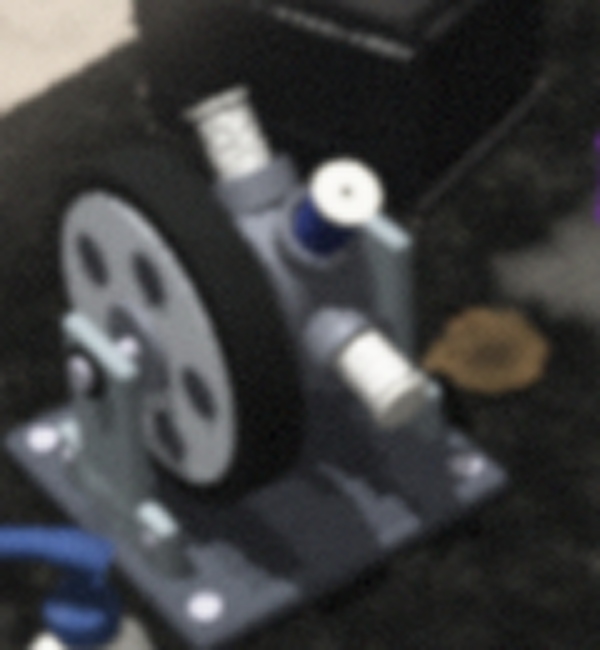

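View pics/top_crop.png

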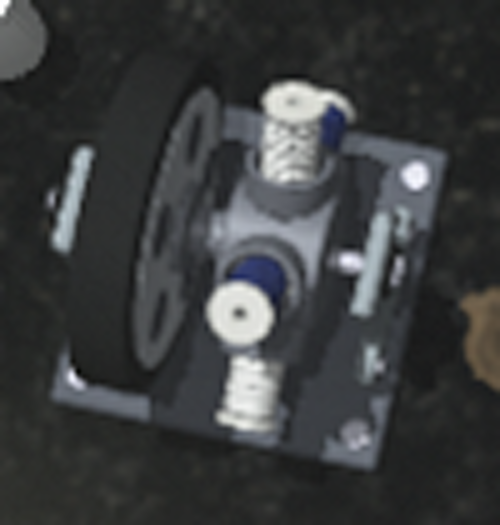

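View pics/sp_crop.png

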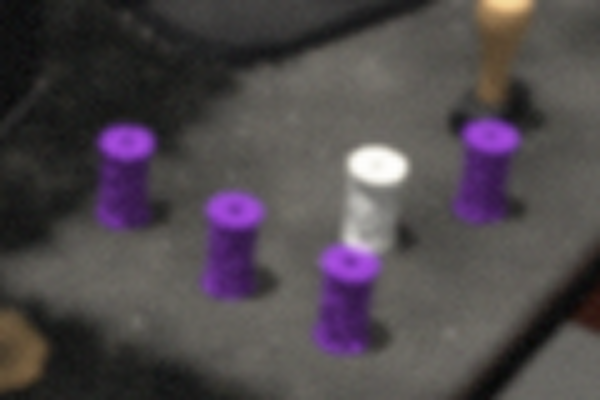

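```bash
cat >> h.py <<'E'
def stand(x,y,th):
    c,s=np.cos(th),np.sin(th); return np.array([[c,-s,0],[s,c,0],[0,0,1.]]),np.array([x,y,0.])
def endpt(st,drum,k,r=.084,yy=-.027):
    R,o=st; a=drum+k*2*np.pi/5
    return o+R@np.array([r*np.sin(a),yy,.104+r*np.cos(a)])
E
python3 - <<'E'
from h import *
np.set_printoptions(precision=4,suppress=True)
S=viewer.camera_info("scene");T=viewer.camera_info("top")
f=lambda p:(165+p[0]/5,160+p[1]/5); g=lambda p:(180+p[0]/5,180+p[1]/5)
bl,br,tr=[onz(T,f(p),.012) for p in [(52,402),(376,470),(448,152)]]
print(bl,br,tr,(bl+tr)/2, np.linalg.norm(bl-br),np.linalg.norm(br-tr))
y=bl-br; th=np.arctan2(-y[0],y[1]); x=tr-br; print(th,np.arctan2(x[1],x[0]))
sl,sb,sr=[onz(S,g(p),.012) for p in [(5,440),(205,648),(508,480)]]
print(sl,sb,sr,(sl+sr)/2,np.linalg.norm(sl-sb),np.linalg.norm(sb-sr)); y=sl-sr
# fit
from scipy.optimize import least_squares
th0=(th+np.arctan2(x[1],x[0]))/2
obs=[(T,f((293,100)),0),(T,f((241,313)),1),(T,f((245,420)),2),(S,g((225,102)),0),(S,g((346,191)),1),(S,g((403,408)),2)]
corn=[(T,f((52,402)),(-.085,.085)),(T,f((376,470)),(-.085,-.085)),(T,f((448,152)),(.085,-.085)),(S,g((5,440)),(.085,.085)),(S,g((205,648)),(-.085,.085)),(S,g((508,480)),(-.085,-.085))]
def res(q):
    st=stand(*q[:3]); r=[]
    for c,p,k in obs: r+=list(proj(c,endpt(st,q[3],-k))-p)
    for c,p,l in corn: r+=list(proj(c,st[1]+st[0]@np.array([*l,.012]))-p)
    return r
for d0 in (0.5,):
    s=least_squares(res,[.546,.12,th0,d0],loss='soft_l1'); print(s.x,s.cost,np.round(s.fun.reshape(-1,2),1))
st=stand(*s.x[:3]); print("tyre top",st[1]+st[0]@np.array([0,.036,.184]))
# spool in scene: centre of white disc (376,168)/5+(280,180)
print(tri([ray(S,(280+377/5,180+166/5)),ray(T,(350.3,264))]), onz(S,(280+377/5,180+166/5),.048), onz(T,(350.3,264),.048))
im=cv2.imread("pics/top0.png")[205:290,290:430];cv2.imwrite("pics/sp_top.png",cv2.resize(im,None,fx=5,fy=5,interpolation=cv2.INTER_CUBIC))
E
```

```text
[0.4773 0.215  0.012 ] [0.4419 0.0517 0.012 ] [0.6057 0.0156 0.012 ] [0.5415 0.1153 0.012 ] 0.16702803376079492 0.167647852555598
-0.21315032823917013 -0.21730880493812368
[0.637  0.1837 0.012 ] [0.475  0.2187 0.012 ] [0.4384 0.0583 0.012 ] [0.5377 0.121  0.012 ] 0.1658009446884118 0.1644849829207177
[ 0.5419  0.1171 -0.2161  0.6927] 6.925866216950222 [[-0.1  0.5]
 [-0.5  0.7]
 [ 0.1  1. ]
 [-1.8 -0.6]
 [ 0.5 -0.3]
 [ 0.4 -1.2]
 [-1.3  0.1]
 [-0.2  0.5]
 [-0.1 -0.4]
 [-1.2 -1.5]
 [-0.6 -0.6]
 [ 0.8 -1.8]]
tyre top [0.5496 0.1522 0.184 ]
(array([ 0.4114, -0.2171,  0.0465]), [np.float64(0.0006348969852695412), np.float64(0.0006348969852696005)]) [ 0.4099 -0.2156  0.048 ] [ 0.4119 -0.2166  0.048 ]
```

View pics/sp_top.png

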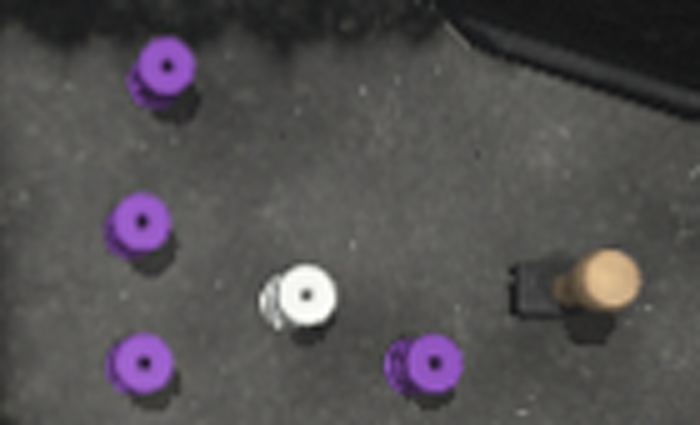

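```bash
cat >> h.py <<'E'
from scipy.spatial.transform import Rotation as Ro
ST=(0.5419,0.1171,-0.2161)
def pose():
    s=bot.get_state(); return s,np.array(s['tool_pos']),Ro.from_rotvec(s['ee_rot'])
def down(th):  # tool z down, tool y along (cos th, sin th)
    y=np.array([np.cos(th),np.sin(th),0]);z=np.array([0,0,-1.]);x=np.cross(y,z)
    return Ro.from_matrix(np.array([x,y,z]).T)
def plan(p,R,pt,Rt,n=None,grip=-1,vmax=.9):
    rel=(R.inv()*Rt).as_rotvec(); d=np.linalg.norm(pt-p)
    if n is None: n=max(1,int(np.ceil(max(d/.06/vmax,np.linalg.norm(rel)/.08/vmax))))
    out=[];c=R;q=p
    for i in range(n):
        sh=c.inv().apply((pt-q)/(n-i))/.06; tr=(c.inv()*Rt).as_rotvec()/(n-i)/.08
        sh=np.round(sh,2);tr=np.round(tr,2)
        out.append([list(map(float,sh)),list(map(float,tr)),grip])
        q=q+c.apply(sh*.06); c=c*Ro.from_rotvec(tr*.08)
    return out,q,c
E
python3 - <<'E'
from h import *
np.set_printoptions(precision=3,suppress=True)
s,p,R=pose(); print(p,R.as_matrix())
for th in (ST[2],ST[2]+np.pi): print((R.inv()*down(th)).as_rotvec())
Rt=down(ST[2]) 
if np.linalg.norm((R.inv()*Rt).as_rotvec())>np.pi/2: Rt=down(ST[2]+np.pi)
st=stand(*ST); top=st[1]+st[0]@np.array([-.02,.036,.26]); print(top)
rows,q,c=plan(p,R,top,Rt,vmax=.9)
print(len(rows))
for r in rows: print(r)
E
```

```text
[ 0.224 -0.689  0.231] [[ 0.951  0.31  -0.   ]
 [ 0.31  -0.951 -0.   ]
 [-0.     0.    -1.   ]]
[ 0.    0.   -1.04]
[ 0.    -0.     2.102]
[0.53  0.157 0.26 ]
17
[[0.54, -0.7, -0.03], [0.0, 0.0, -0.76], -1]
[[0.58, -0.66, -0.03], [0.0, 0.0, -0.76], -1]
[[0.62, -0.62, -0.03], [0.0, 0.0, -0.77], -1]
[[0.66, -0.59, -0.03], [0.0, 0.0, -0.76], -1]
[[0.69, -0.54, -0.03], [0.0, 0.0, -0.77], -1]
[[0.73, -0.5, -0.03], [-0.0, 0.0, -0.76], -1]
[[0.76, -0.46, -0.03], [-0.0, 0.0, -0.77], -1]
[[0.78, -0.41, -0.03], [-0.0, 0.0, -0.76], -1]
[[0.81, -0.36, -0.03], [-0.0, 0.0, -0.77], -1]
[[0.83, -0.31, -0.03], [-0.0, 0.0, -0.76], -1]
[[0.84, -0.26, -0.03], [-0.0, 0.0, -0.77], -1]
[[0.86, -0.21, -0.02], [-0.0, 0.0, -0.76], -1]
[[0.87, -0.15, -0.03], [-0.0, 0.0, -0.77], -1]
[[0.87, -0.1, -0.02], [-0.0, 0.0, -0.76], -1]
[[0.88, -0.05, -0.03], [-0.0, 0.0, -0.77], -1]
[[0.88, 0.01, -0.02], [-0.0, 0.0, -0.76], -1]
[[0.88, 0.06, -0.03], [-0.0, 0.0, -0.77], -1]
```

Request:
move_arm --rows '[[[0.54, -0.7, -0.1], [0, 0, -0.76], -1], [[0.58, -0.66, -0.1], [0, 0, -0.76], -1], [[0.62, -0.62, -0.1], [0, 0, -0.77], -1], [[0.66, -0.59, -0.1], [0, 0, -0.76], -1], [[0.69, -0.54, -0.1], [0, 0, -0.77], -1], [[0.73, -0.5, 0], [0, 0, -0.76], -1], [[0.76, -0.46, 0], [0, 0, -0.77], -1], [[0.78, -0.41, 0], [0, 0, -0.76], -1]]' --force 20

```text
time_s: 1.95
tool_pos: [0.3686, -0.2896, 0.2617]
ee_rot: [2.889, 1.231, 0.001]
contact_force: [0.8, 0.4, 0.3]
gripper_width: 0.0
```

```bash
python3 - <<'E'
from h import *
np.set_printoptions(precision=3,suppress=True)
s,p,R=pose()
Rt=down(ST[2]) 
st=stand(*ST); top=st[1]+st[0]@np.array([-.025,.036,.25]); print(top)
rows,q,c=plan(p,R,top,Rt,vmax=.95)
print(len(rows))
for r in rows: print(r)
E
```

```text
[0.525 0.158 0.25 ]
9
[[0.8, -0.36, 0.02], [0.0, 0.0, -0.76], -1]
[[0.82, -0.32, 0.02], [0.0, 0.0, -0.76], -1]
[[0.84, -0.27, 0.02], [0.0, 0.0, -0.76], -1]
[[0.85, -0.21, 0.02], [0.0, 0.0, -0.76], -1]
[[0.86, -0.16, 0.02], [0.0, 0.0, -0.76], -1]
[[0.87, -0.11, 0.02], [0.0, 0.0, -0.77], -1]
[[0.88, -0.06, 0.02], [0.0, 0.0, -0.76], -1]
[[0.87, -0.0, 0.03], [0.01, 0.0, -0.77], -1]
[[0.88, 0.05, 0.02], [0.0, 0.01, -0.76], -1]
```

Request:
move_arm --rows '[[[0.8, -0.36, 0.02], [0, 0, -0.76], -1], [[0.82, -0.32, 0.02], [0, 0, -0.76], -1], [[0.84, -0.27, 0.02], [0, 0, -0.76], -1], [[0.85, -0.21, 0.02], [0, 0, -0.76], -1], [[0.86, -0.16, 0.02], [0, 0, -0.76], -1], [[0.87, -0.11, 0.02], [0, 0, -0.77], -1], [[0.88, -0.06, 0.02], [0, 0, -0.76], -1], [[0.87, 0, 0.02], [0, 0, -0.77], -1]]'

```text
time_s: 2.95
tool_pos: [0.5085, 0.1077, 0.252]
ee_rot: [2.507, 1.893, 0.001]
contact_force: [-0.1, -0.4, -0.8]
gripper_width: 0.0002
```

Request:
move_arm --rows '[[[0.88, 0.05, 0.02], [0, 0, -0.76], -1], [[0, 0, 0], [0, 0, 0], -1], [[0, 0, 0], [0, 0, 0], -1]]'

```text
time_s: 3.32
tool_pos: [0.5249, 0.1554, 0.2502]
ee_rot: [2.45, 1.966, -0.002]
contact_force: [-0.2, 0.1, 0.2]
gripper_width: -0.0002
```

```bash
python3 - <<'E'
from h import *
np.set_printoptions(precision=4,suppress=True)
s,p,R=pose(); st=stand(*ST)
print(p,R.as_matrix(),s['contact_force'],st[0].T@(p-st[1]))
for n in ["scene","top","wrist"]:
    im=viewer.snapshot(n); cv2.imwrite(f"pics/{n}1.png",im)
im=cv2.imread("pics/scene1.png")[120:320,160:320];a=cv2.resize(im,None,fx=2.5,fy=2.5)
b=cv2.imread("pics/wrist1.png");b=cv2.resize(b,None,fx=.8,fy=.8)
c=np.zeros((500,800,3),np.uint8);c[:500,:400]=a;cv2.imwrite("pics/m1.png",a);
E
```

```text
[0.5249 0.1554 0.2502] [[ 0.217   0.9762 -0.0008]
 [ 0.9762 -0.217  -0.001 ]
 [-0.0012 -0.0005 -1.    ]] [-0.2287  0.1255  0.2069] [-0.0248  0.0338  0.2502]
```

View pics/m1.png

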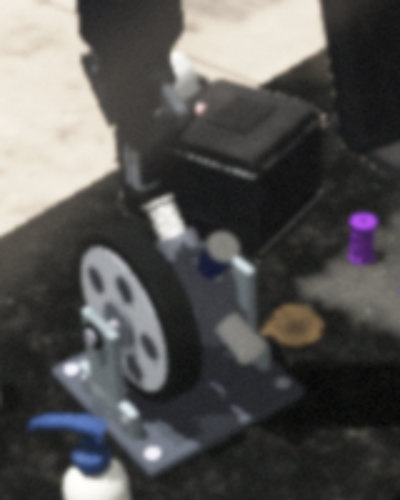

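View pics/wrist1.png

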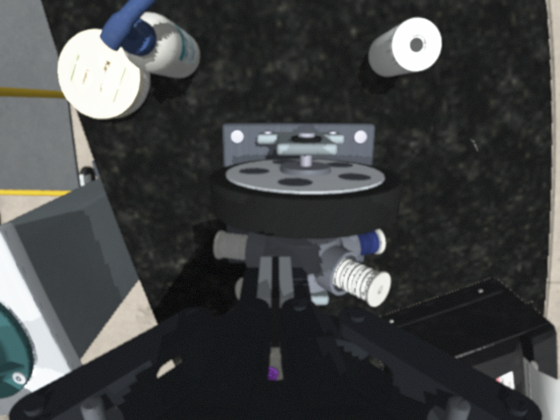

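```bash
python3 - <<'E'
from h import *
np.set_printoptions(precision=4,suppress=True)
W=viewer.camera_info("wrist"); st=stand(*ST)
for p,l in [((223,125),(-.085,.085)),((374,125),(.085,.085))]:
    print(onz(W,p,.012), st[1]+st[0]@np.array([*l,.012]), st[0].T@(onz(W,p,.012)-st[1]))
# tyre outer face edge
for l in [(.08,.05),(.08,.022),(-.08,.05),(-.08,.022)]: print(proj(W,st[1]+st[0]@np.array([*l,.104])))
print([proj(W,endpt(st,.6927,k)) for k in (0,-1,1)])
E
```

```text
[0.4792 0.2166 0.012 ] [0.4771 0.2183 0.012 ] [-0.0825  0.0837  0.012 ]
[0.6417 0.1805 0.012 ] [0.6431 0.1819 0.012 ] [0.0839 0.0833 0.012 ]
[395.7961 171.684 ]
[392.7356 202.359 ]
[212.1716 172.358 ]
[214.0554 203.2199]
[array([379.3692, 288.744 ]), array([249.2393, 294.5056]), array([376.2439, 239.2333])]
```

```bash
cat >> h.py <<'E'
def rubpose(a,r,y=.036):
    st=stand(*ST); th=ST[2]
    p=st[1]+st[0]@np.array([r*np.sin(a),y,.104+r*np.cos(a)])
    return p, down(th)*Ro.from_rotvec([a,0,0])
def where():
    s,p,R=pose(); st=stand(*ST); l=st[0].T@(p-st[1])-np.array([0,0,.104])
    a=np.arctan2(l[0],l[2]); r=np.hypot(l[0],l[2]); f=st[0].T@np.array(s['contact_force'])
    tilt=(down(ST[2]).inv()*R).as_rotvec()
    fn=f[0]*np.sin(a)+f[2]*np.cos(a); ft=f[0]*np.cos(a)-f[2]*np.sin(a)
    print("t",s['time_s'],"a %.3f r %.4f y %.4f tilt"%(a,r,l[1]),np.round(tilt,3),"Fn %.1f Ft %.1f Fy %.1f"%(fn,ft,f[1]))
    return p,R,a,r
E
python3 - <<'E'
from h import *
p,R,a,r=where(); print(R.inv().apply([0,0,1]))
pt,Rt=rubpose(-.4,.09)
for q in plan(p,R,pt,Rt)[0]: print(q)
E
```

```text
t 3.475 a -0.166 r 0.1484 y 0.0324 tilt [ 0.    -0.001  0.005] Fn 0.4 Ft 0.2 Fy -0.6
[-1.43368081e-03 -1.82409475e-04 -9.99998956e-01]
[[0.01, -0.03, 0.18], [-0.83, 0.01, -0.01], -1]
[[0.01, -0.04, 0.17], [-0.83, 0.0, -0.01], -1]
[[0.01, -0.05, 0.17], [-0.84, 0.01, -0.01], -1]
[[0.01, -0.06, 0.17], [-0.83, 0.0, -0.01], -1]
[[0.01, -0.08, 0.16], [-0.84, 0.01, -0.01], -1]
[[0.01, -0.09, 0.16], [-0.83, 0.0, -0.01], -1]
```

Request:
move_arm --rows '[[[0.01, -0.03, 0.18], [-0.83, 0, -0.01], -1], [[0.01, -0.04, 0.17], [-0.83, 0, -0.01], -1], [[0.01, -0.05, 0.17], [-0.84, 0, 0], -1], [[0.01, -0.06, 0.17], [-0.83, 0, 0], -1], [[0.01, -0.08, 0.16], [-0.84, 0, 0], -1], [[0.01, -0.09, 0.16], [-0.83, 0, 0], -1], [[0, 0, 0], [0, 0, 0], -1]]'

```text
time_s: 4.35
tool_pos: [0.5134, 0.1614, 0.1859]
ee_rot: [2.186, 1.763, 0.351]
contact_force: [1.1, 0.1, -0.2]
gripper_width: -0.0
```

```bash
python3 -c "
from h import *
where()"
```

```text
t 4.35 a -0.428 r 0.0900 y 0.0372 tilt [-0.398 -0.003 -0.003] Fn -0.6 Ft 0.9 Fy 0.4
```

Request:
move_arm --rows '[[[0, 0, 0.035], [0, 0, 0], -1], [[0, 0, 0.035], [0, 0, 0], -1], [[0, 0, 0], [0, 0, 0], -1]]'

```text
time_s: 4.72
tool_pos: [0.5181, 0.1608, 0.1832]
ee_rot: [2.191, 1.756, 0.357]
contact_force: [0.0, -0.4, 0.2]
gripper_width: 0.0
```

Request:
move_arm --rows '[[[0, 0, 0.02], [0, 0, 0], -1], [[0, 0, 0.0], [0, 0, 0], -1]]'

```text
time_s: 4.97
tool_pos: [0.5178, 0.1612, 0.1818]
ee_rot: [2.189, 1.759, 0.356]
contact_force: [0.8, 0.8, -0.1]
gripper_width: -0.0
```

Request:
move_arm --rows '[[[0, 0, 0.02], [0, 0, 0], -1], [[0, 0, 0.0], [0, 0, 0], -1]]'

```text
time_s: 5.22
tool_pos: [0.5181, 0.1614, 0.1807]
ee_rot: [2.188, 1.759, 0.356]
contact_force: [-0.7, 0.8, 0.5]
gripper_width: 0.0002
```

Request:
move_arm --rows '[[[0, 0, 0.02], [0, 0, 0], -1], [[0, 0, 0.0], [0, 0, 0], -1]]'

```text
time_s: 5.48
tool_pos: [0.5183, 0.1615, 0.1797]
ee_rot: [2.188, 1.76, 0.357]
contact_force: [-3.4, 0.4, 3.0]
gripper_width: 0.0002
```

Request:
move_arm --rows '[[[0, 0, 0.02], [0, 0, 0], -1], [[0, 0, 0.0], [0, 0, 0], -1]]'

```text
time_s: 5.72
tool_pos: [0.5185, 0.1617, 0.1787]
ee_rot: [2.188, 1.76, 0.357]
contact_force: [-4.9, 0.8, 8.1]
gripper_width: 0.0003
```

```bash
python3 -c "
from h import *
where()"
```

```text
t 5.725 a -0.409 r 0.0814 y 0.0385 tilt [-0.4  0.  -0. ] Fn 9.4 Ft -1.4 Fy -0.3
```

Request:
move_arm --rows '[[[0, 0.08, 0.004], [0.75, 0, 0], -1], [[0, 0.08, 0.004], [0.75, 0, 0], -1], [[0, 0.08, 0.004], [0.75, 0, 0], -1]]'

```text
time_s: 6.1
tool_pos: [0.5313, 0.1589, 0.1831]
ee_rot: [2.311, 1.859, 0.202]
contact_force: [-5.3, 0.2, 7.5]
gripper_width: 0.0
```

```bash
python3 -c "
from h import *
where()"
```

```text
t 6.1 a -0.240 r 0.0815 y 0.0386 tilt [-0.217 -0.    -0.   ] Fn 8.5 Ft -3.2 Fy -0.9
```

Request:
move_arm --rows '[[[0, 0.08, 0.008], [0.75, 0, 0], -1], [[0, 0.08, 0.006], [0.75, 0, 0], -1], [[0, 0.08, 0.004], [0.75, 0, 0], -1]]'

```text
time_s: 6.48
tool_pos: [0.5461, 0.1556, 0.185]
ee_rot: [2.426, 1.95, 0.037]
contact_force: [-4.1, -0.8, 9.2]
gripper_width: -0.0
```

```bash
python3 - <<'E'
from h import *
where()
im=viewer.snapshot("scene"); cv2.imwrite("pics/scene2.png",im)
im=im[120:320,160:320];cv2.imwrite("pics/m2.png",cv2.resize(im,None,fx=3,fy=3,interpolation=cv2.INTER_CUBIC))
im=viewer.snapshot("top"); cv2.imwrite("pics/top2.png",im)
im=im[150:270,160:270];cv2.imwrite("pics/mt2.png",cv2.resize(im,None,fx=5,fy=5,interpolation=cv2.INTER_CUBIC))
E
```

```text
t 6.475 a -0.051 r 0.0811 y 0.0386 tilt [-0.038  0.     0.   ] Fn 9.3 Ft -3.4 Fy -1.7
```

View pics/m2.png

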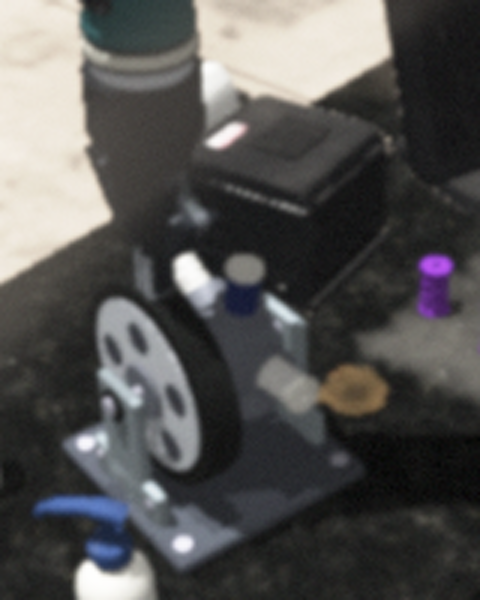

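View pics/mt2.png

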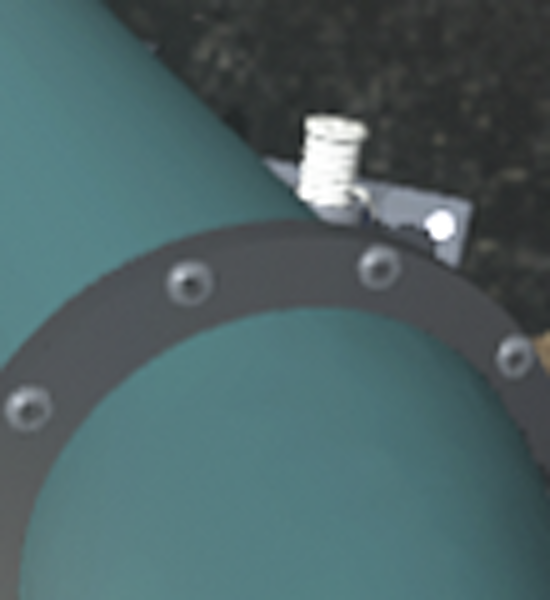

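```bash
cat >> h.py <<'E'
def angfit(cam_pts, lo,hi):
    st=stand(*ST); best=None
    for d in np.linspace(lo,hi,2000):
        e=sum(np.sum((proj(c,endpt(st,d,k,r))-np.array(p))**2) for c,p,k,r in cam_pts)
        if best is None or e<best[1]: best=(d,e)
    return best
E
python3 - <<'E'
from h import *
S=viewer.camera_info("scene")
g=lambda p:(160+p[0]/3,120+p[1]/3)
# empty drum angle d; spool at d-... A = d+3*72deg(=0.693 init), B=d+2, C=d+1
print(angfit([(S,(180+346/5,180+191/5),2,.084)],-4,-2))
print(angfit([(S,g((246,268)),2,.084)],-4,-2),angfit([(S,g((246,268)),2,.084),(S,g((305,392)),1,.084)],-4,-2))
E
```

```text
(np.float64(-3.0785392696348177), np.float64(0.30668653163583903))
(np.float64(-2.7673836918459234), np.float64(0.9663574739710816)) (np.float64(-2.7513756878439217), np.float64(1.6021880443257446))
```

Request:
move_arm --rows '[[[0, 0.08, 0.004], [0.75, 0, 0], -1], [[-0.01, 0.08, 0.004], [0.75, 0, 0], -1], [[0, 0.08, 0.004], [0.75, 0, 0], -1]]'

```text
time_s: 6.95
tool_pos: [0.5609, 0.1523, 0.1846]
ee_rot: [-2.36, -1.897, 0.133]
contact_force: [-1.7, -0.5, 10.5]
gripper_width: 0.0001
```

```bash
python3 -c "
from h import *
where()"
```

```text
t 6.95 a 0.136 r 0.0813 y 0.0384 tilt [0.141 0.001 0.001] Fn 10.2 Ft -2.9 Fy -0.8
```

Request:
move_arm --rows '[[[-0.01, 0.08, 0.004], [0.75, 0, 0], -1], [[-0.01, 0.08, 0.004], [0.75, 0, 0], -1], [[0, 0.08, 0.004], [0.75, 0, 0], -1], [[0, 0.08, 0.004], [0.75, 0, 0], -1]]'

```text
time_s: 7.45
tool_pos: [0.5799, 0.1478, 0.1799]
ee_rot: [-2.202, -1.769, 0.337]
contact_force: [0.8, 0.4, 10.4]
gripper_width: -0.0002
```

```bash
python3 -c "
from h import *
where()"
```

```text
t 7.45 a 0.382 r 0.0818 y 0.0381 tilt [0.38  0.003 0.001] Fn 9.9 Ft -3.2 Fy 0.5
```

Request:
move_arm --rows '[[[-0.01, 0.08, 0.004], [0.75, 0, 0], -1], [[-0.01, 0.08, 0.004], [0.75, 0, 0], -1], [[0, 0.08, 0.004], [0.75, 0, 0], -1], [[0, 0.08, 0.004], [0.75, 0, 0], -1]]'

```text
time_s: 7.95
tool_pos: [0.597, 0.1438, 0.1708]
ee_rot: [-2.034, -1.633, 0.516]
contact_force: [3.6, 2.2, 10.7]
gripper_width: 0.0001
```

```bash
python3 -c "
from h import *
where()"
```

```text
t 7.95 a 0.624 r 0.0823 y 0.0379 tilt [0.618 0.006 0.001] Fn 10.5 Ft -3.8 Fy 2.9
```

Request:
move_arm --rows '[[[0, 0, -0.15], [0, 0, 0], -1], [[-0.01, 0, -0.15], [0, 0, 0], -1], [[0, -0.133, 0.005], [-1, 0, 0], -1], [[-0.01, -0.133, 0.005], [-1, 0, 0], -1], [[0, -0.133, 0.005], [-1, 0, 0], -1], [[0, -0.133, 0.005], [-1, 0, 0], -1], [[0, -0.133, 0.005], [-1, 0, 0], -1], [[0, -0.133, 0.005], [-1, 0, 0], -1]]'

```text
time_s: 8.95
tool_pos: [0.5604, 0.1472, 0.2008]
ee_rot: [-2.363, -1.9, 0.131]
contact_force: [-0.5, 0.6, 0.0]
gripper_width: -0.0003
```

Request:
move_arm --rows '[[[0, -0.133, 0.005], [-1, 0, 0], -1], [[0, -0.133, 0.005], [-1, 0, 0], -1], [[0, -0.133, 0.005], [-1, 0, 0], -1], [[0, -0.133, 0.005], [-1, 0, 0], -1], [[0, -0.133, 0.005], [-1, 0, 0], -1], [[0, -0.133, 0.005], [-1, 0, 0], -1], [[0, -0.133, 0.005], [-1, 0, 0], -1], [[0, -0.133, 0.005], [-1, 0, 0], -1]]'

```text
time_s: 9.95
tool_pos: [0.5023, 0.1592, 0.1903]
ee_rot: [2.131, 1.712, 0.417]
contact_force: [1.0, 0.4, -0.7]
gripper_width: -0.0003
```

```bash
python3 - <<'E'
from h import *
where()
im=viewer.snapshot("scene"); cv2.imwrite("pics/scene3.png",im)
im=im[170:310,170:310];cv2.imwrite("pics/m3.png",cv2.resize(im,None,fx=4,fy=4,interpolation=cv2.INTER_CUBIC))
E
```

```text
t 9.95 a -0.505 r 0.0987 y 0.0326 tilt [-0.481 -0.004  0.001] Fn -1.0 Ft 0.4 Fy 0.6
```

View pics/m3.png

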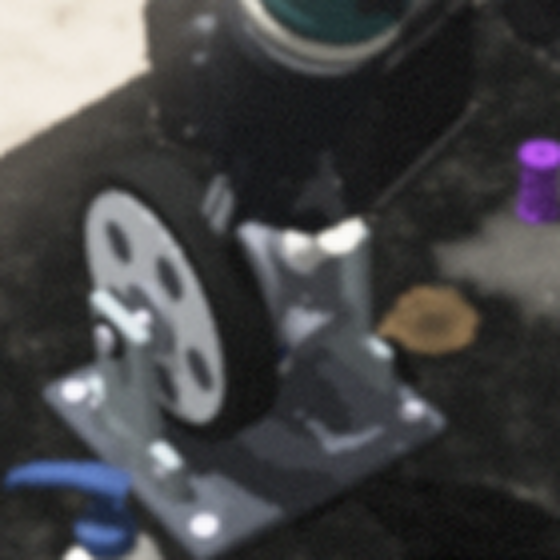

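```bash
python3 - <<'E'
from h import *
S=viewer.camera_info("scene"); p=(170+345/4,170+236/4)
print(p,[angfit([(S,p,k,.084)],-3,-1) for k in (1,2)])
p,R,a,r=where()
pt,Rt=rubpose(-.5,.0865)
for q in plan(p,R,pt,Rt,n=3)[0]: print(q)
E
```

```text
(256.25, 229.0) [(np.float64(-2.140570285142571), np.float64(0.3995823909075692)), (np.float64(-3.0), np.float64(254.1449545858894))]
t 10.0 a -0.538 r 0.0989 y 0.0334 tilt [-0.48  -0.004 -0.003] Fn -0.1 Ft -2.3 Fy -0.2
[[0.01, 0.02, 0.07], [-0.09, 0.01, 0.02], -1]
[[0.02, 0.02, 0.07], [-0.08, 0.01, 0.01], -1]
[[0.01, 0.03, 0.06], [-0.09, 0.02, 0.02], -1]
```

Request:
move_arm --rows '[[[0.01, 0.02, 0.07], [-0.09, 0, 0.02], -1], [[0.02, 0.02, 0.07], [-0.08, 0, 0.01], -1], [[0.01, 0.03, 0.05], [-0.09, 0, 0.02], -1], [[0, 0, 0], [0, 0, 0], -1]]'

```text
time_s: 10.5
tool_pos: [0.5129, 0.1594, 0.182]
ee_rot: [2.123, 1.697, 0.431]
contact_force: [-0.5, 0.1, -0.3]
gripper_width: -0.0001
```

Request:
move_arm --rows '[[[0, 0, 0.02], [0, 0, 0], -1], [[0, 0, 0], [0, 0, 0], -1]]'

```text
time_s: 10.75
tool_pos: [0.5134, 0.1594, 0.1809]
ee_rot: [2.123, 1.696, 0.432]
contact_force: [-0.1, 0.3, -0.7]
gripper_width: -0.0001
```

Request:
move_arm --rows '[[[0, 0, 0.02], [0, 0, 0], -1], [[0, 0, 0], [0, 0, 0], -1]]'

```text
time_s: 11.0
tool_pos: [0.5139, 0.1595, 0.1797]
ee_rot: [2.122, 1.697, 0.432]
contact_force: [0.2, 0.1, -0.4]
gripper_width: -0.0002
```

```bash
python3 -c "
from h import *
where()"
```

```text
t 11.0 a -0.449 r 0.0840 y 0.0354 tilt [-0.5   -0.003  0.006] Fn -0.4 Ft -0.0 Fy 0.1
```

Request:
move_arm --rows '[[[0, 0, 0.02], [0, 0, 0], -1], [[0, 0, 0], [0, 0, 0], -1]]'

```text
time_s: 11.25
tool_pos: [0.5144, 0.1593, 0.1786]
ee_rot: [2.122, 1.697, 0.431]
contact_force: [-0.1, -0.3, -0.0]
gripper_width: 0.0001
```

Request:
move_arm --rows '[[[0, 0, 0.02], [0, 0, 0], -1], [[0, 0, 0], [0, 0, 0], -1]]'

```text
time_s: 11.5
tool_pos: [0.515, 0.1591, 0.1775]
ee_rot: [2.122, 1.697, 0.431]
contact_force: [0.3, 0.7, -0.2]
gripper_width: 0.0002
```

```bash
python3 -c "
from h import *
where()"
```

```text
t 11.5 a -0.447 r 0.0816 y 0.0353 tilt [-0.5   -0.003  0.006] Fn -0.2 Ft 0.1 Fy 0.7
```

Request:
move_arm --rows '[[[0, 0, 0.02], [0, 0, 0], -1], [[0, 0, 0], [0, 0, 0], -1]]'

```text
time_s: 11.75
tool_pos: [0.5154, 0.1592, 0.1765]
ee_rot: [2.122, 1.697, 0.432]
contact_force: [-1.5, -0.1, 2.4]
gripper_width: -0.0001
```

Request:
move_arm --rows '[[[0, 0, 0.02], [0, 0, 0], -1], [[0, 0, 0], [0, 0, 0], -1]]'

```text
time_s: 12.0
tool_pos: [0.5156, 0.1594, 0.1755]
ee_rot: [2.122, 1.698, 0.432]
contact_force: [-4.3, 0.2, 6.4]
gripper_width: 0.0002
```

Request:
move_arm --rows '[[[0, 0, 0.02], [0, 0, 0], -1], [[0, 0, 0], [0, 0, 0], -1]]'

```text
time_s: 12.25
tool_pos: [0.5158, 0.1595, 0.1746]
ee_rot: [2.122, 1.699, 0.433]
contact_force: [-6.7, 1.1, 9.2]
gripper_width: 0.0
```

```bash
python3 -c "
from h import *
where()"
```

```text
t 12.25 a -0.456 r 0.0786 y 0.0358 tilt [-0.5   -0.002  0.005] Fn 11.2 Ft -2.0 Fy -0.4
```

Request:
move_arm --rows '[[[0, 0.079, 0.003], [0.75, 0, 0], -1], [[0, 0.079, 0.003], [0.75, 0, 0], -1], [[0, 0.079, 0.003], [0.75, 0, 0], -1], [[0, 0.079, 0.003], [0.75, 0, 0], -1]]'

```text
time_s: 12.75
tool_pos: [0.5322, 0.1557, 0.1816]
ee_rot: [2.28, 1.823, 0.244]
contact_force: [-4.5, 0.8, 5.2]
gripper_width: -0.0002
```

```bash
python3 -c "
from h import *
where()"
```

```text
t 12.75 a -0.224 r 0.0796 y 0.0356 tilt [-0.27  -0.004  0.006] Fn 6.1 Ft -3.3 Fy -0.2
```

Request:
move_arm --rows '[[[0, 0.079, 0.014], [0.75, 0, 0], -1], [[0, 0.079, 0.012], [0.75, 0, 0], -1], [[0, 0.079, 0.008], [0.75, 0, 0], -1]]'

```text
time_s: 13.12
tool_pos: [0.5469, 0.1523, 0.1832]
ee_rot: [2.397, 1.914, 0.084]
contact_force: [-2.8, -0.2, 9.6]
gripper_width: 0.0
```

```bash
python3 -c "
from h import *
where()"
```

```text
t 13.125 a -0.033 r 0.0792 y 0.0355 tilt [-0.091 -0.003  0.007] Fn 9.7 Ft -2.4 Fy -0.8
```

Request:
move_arm --rows '[[[0, 0.079, 0.007], [0.85, 0, 0], -1], [[0, 0.079, 0.007], [0.85, 0, 0], -1], [[0, 0.079, 0.007], [0.85, 0, 0], -1], [[0, 0.079, 0.006], [0.85, 0, 0], -1]]'

```text
time_s: 13.62
tool_pos: [0.566, 0.148, 0.1818]
ee_rot: [-2.343, -1.869, 0.173]
contact_force: [-0.5, 0.8, 8.5]
gripper_width: -0.0001
```

```bash
python3 -c "
from h import *
where()"
```

```text
t 13.625 a 0.214 r 0.0797 y 0.0353 tilt [ 0.181 -0.002  0.008] Fn 8.2 Ft -2.5 Fy 0.7
```

Request:
move_arm --rows '[[[0, 0.079, 0.01], [0.8, 0, 0], -1], [[0, 0.079, 0.009], [0.8, 0, 0], -1], [[0, 0.079, 0.006], [0.8, 0, 0], -1], [[0, 0.079, 0.005], [0.8, 0, 0], -1]]'

```text
time_s: 14.12
tool_pos: [0.5844, 0.1438, 0.1754]
ee_rot: [-2.172, -1.73, 0.385]
contact_force: [0.8, 1.1, 8.8]
gripper_width: -0.0001
```

```bash
python3 -c "
from h import *
where()"
```

```text
t 14.125 a 0.465 r 0.0799 y 0.0352 tilt [0.435 0.    0.009] Fn 8.1 Ft -3.4 Fy 1.3
```

Request:
move_arm --rows '[[[0, 0.079, 0.01], [0.8, 0, 0], -1], [[0, 0.079, 0.008], [0.8, 0, 0], -1], [[0, 0.079, 0.006], [0.8, 0, 0], -1]]'

```text
time_s: 14.5
tool_pos: [0.597, 0.1411, 0.1677]
ee_rot: [-2.037, -1.621, 0.526]
contact_force: [3.7, 0.7, 11.4]
gripper_width: 0.0001
```

```bash
python3 -c "
from h import *
where()"
```

```text
t 14.5 a 0.652 r 0.0802 y 0.0352 tilt [0.626 0.002 0.01 ] Fn 11.2 Ft -4.2 Fy 1.5
```

Request:
move_arm --rows '[[[0, 0, -0.15], [0, 0, 0], -1], [[0, 0, -0.15], [0, 0, 0], -1], [[0, -0.133, 0.005], [-1, 0, 0], -1], [[0, -0.133, 0.005], [-1, 0, 0], -1], [[0, -0.133, 0.005], [-1, 0, 0], -1], [[0, -0.133, 0.005], [-1, 0, 0], -1], [[0, -0.133, 0.005], [-1, 0, 0], -1], [[0, -0.133, 0.005], [-1, 0, 0], -1]]'

```text
time_s: 15.5
tool_pos: [0.5609, 0.1479, 0.1984]
ee_rot: [-2.367, -1.889, 0.142]
contact_force: [-0.1, -0.3, -0.3]
gripper_width: 0.0002
```

Request:
move_arm --rows '[[[0, -0.133, 0.005], [-1, 0, 0], -1], [[0, -0.133, 0.005], [-1, 0, 0], -1], [[0, -0.133, 0.005], [-1, 0, 0], -1], [[0, -0.133, 0.005], [-1, 0, 0], -1], [[0, -0.133, 0.005], [-1, 0, 0], -1], [[0, -0.133, 0.005], [-1, 0, 0], -1], [[0, -0.133, 0.005], [-1, 0, 0], -1], [[0, -0.133, 0.005], [-1, 0, 0], -1]]'

```text
time_s: 16.5
tool_pos: [0.5023, 0.1604, 0.1882]
ee_rot: [2.138, 1.708, 0.408]
contact_force: [0.4, -1.0, 0.1]
gripper_width: -0.0
```

```bash
python3 - <<'E'
from h import *
im=viewer.snapshot("scene"); cv2.imwrite("pics/scene4.png",im)
im=im[170:310,170:310];cv2.imwrite("pics/m4.png",cv2.resize(im,None,fx=4,fy=4,interpolation=cv2.INTER_CUBIC))
p,R,a,r=where()
pt,Rt=rubpose(-.55,.0865)
for q in plan(p,R,pt,Rt,n=4)[0]: print(q)
E
```

```text
t 16.55 a -0.552 r 0.0972 y 0.0348 tilt [-0.475 -0.008  0.002] Fn 0.1 Ft -2.5 Fy 0.3
[[0.01, 0.0, 0.04], [-0.23, 0.03, 0.0], -1]
[[0.0, 0.0, 0.05], [-0.24, 0.03, 0.0], -1]
[[0.01, 0.01, 0.04], [-0.23, 0.02, 0.0], -1]
[[0.0, 0.0, 0.05], [-0.24, 0.03, 0.0], -1]
```

View pics/m4.png

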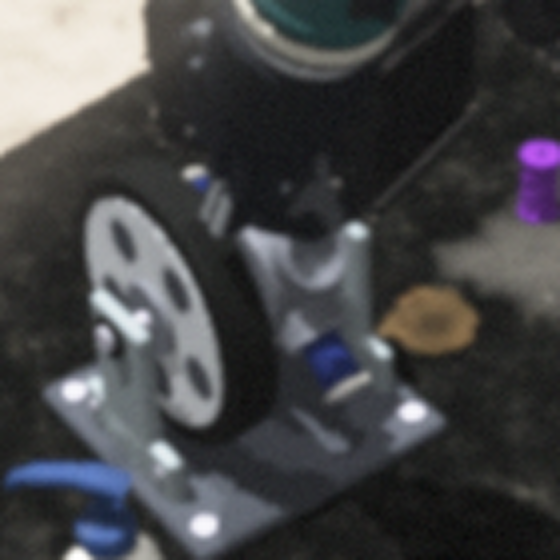

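```bash
python3 - <<'E'
from h import *
S=viewer.camera_info("scene"); p=(170+348/4,170+386/4)
st=stand(*ST)
print(angfit([(S,p,-1,.084)],-3,0),angfit([(S,(170+318/4,170+262/4),0,.051)],-3,0), proj(S,endpt(st,-1.05,-1)),p,proj(S,endpt(st,-1.05,0,.051)))
E
```

```text
(np.float64(-0.9379689844922461), np.float64(0.5124601837665708)) (np.float64(-1.0610305152576287), np.float64(0.4345548823728804)) [255.90579078 268.09676537] (257.0, 266.5) [250.03757092 235.03654299]
```

Request:
move_arm --rows '[[[0, 0, 0.04], [-0.23, 0, 0], -1], [[0, 0, 0.05], [-0.24, 0, 0], -1], [[0, 0, 0.04], [-0.23, 0, 0], -1], [[0, 0, 0.03], [-0.2, 0, 0], -1], [[0, 0, 0], [0, 0, 0], -1]]'

```text
time_s: 17.18
tool_pos: [0.508, 0.1591, 0.1795]
ee_rot: [2.089, 1.668, 0.459]
contact_force: [-0.6, -0.1, -0.8]
gripper_width: -0.0001
```

```bash
python3 -c "
from h import *
where()"
```

```text
t 17.175 a -0.509 r 0.0864 y 0.0338 tilt [-0.546 -0.01   0.007] Fn -0.4 Ft -0.8 Fy -0.2
```

Request:
move_arm --rows '[[[0, 0, 0.02], [0, 0, 0], -1], [[0, 0, 0], [0, 0, 0], -1]]'

```text
time_s: 17.42
tool_pos: [0.509, 0.159, 0.1785]
ee_rot: [2.089, 1.666, 0.46]
contact_force: [0.5, 1.0, -0.3]
gripper_width: 0.0002
```

Request:
move_arm --rows '[[[0, 0, 0.02], [0, 0, 0], -1], [[0, 0, 0], [0, 0, 0], -1]]'

```text
time_s: 17.68
tool_pos: [0.5094, 0.1589, 0.1773]
ee_rot: [2.089, 1.667, 0.46]
contact_force: [-0.3, -0.5, 0.3]
gripper_width: -0.0002
```

```bash
python3 -c "
from h import *
where()"
```

```text
t 17.675 a -0.507 r 0.0838 y 0.0339 tilt [-0.547 -0.009  0.007] Fn 0.4 Ft -0.0 Fy -0.6
```

Request:
move_arm --rows '[[[0, 0, 0.02], [0, 0, 0], -1], [[0, 0, 0], [0, 0, 0], -1]]'

```text
time_s: 17.92
tool_pos: [0.51, 0.1588, 0.1762]
ee_rot: [2.089, 1.667, 0.46]
contact_force: [-0.4, -0.1, 0.5]
gripper_width: 0.0001
```

Request:
move_arm --rows '[[[0, 0, 0.02], [0, 0, 0], -1], [[0, 0, 0], [0, 0, 0], -1]]'

```text
time_s: 18.18
tool_pos: [0.5106, 0.1587, 0.1752]
ee_rot: [2.089, 1.667, 0.46]
contact_force: [-0.2, -1.0, -0.1]
gripper_width: -0.0001
```

Request:
move_arm --rows '[[[0, 0, 0.02], [0, 0, 0], -1], [[0, 0, 0], [0, 0, 0], -1]]'

```text
time_s: 18.42
tool_pos: [0.5112, 0.1585, 0.1741]
ee_rot: [2.089, 1.667, 0.46]
contact_force: [0.5, -0.2, 0.6]
gripper_width: 0.0001
```

Request:
move_arm --rows '[[[0, 0, 0.02], [0, 0, 0], -1], [[0, 0, 0], [0, 0, 0], -1]]'

```text
time_s: 18.68
tool_pos: [0.5118, 0.1584, 0.1731]
ee_rot: [2.089, 1.667, 0.46]
contact_force: [0.3, 0.6, -0.2]
gripper_width: -0.0001
```

```bash
python3 -c "
from h import *
where()"
```

```text
t 18.675 a -0.506 r 0.0790 y 0.0338 tilt [-0.547 -0.009  0.007] Fn -0.3 Ft 0.0 Fy 0.6
```

Request:
move_arm --rows '[[[0, 0, 0.02], [0, 0, 0], -1], [[0, 0, 0], [0, 0, 0], -1]]'

```text
time_s: 18.92
tool_pos: [0.5124, 0.1582, 0.1721]
ee_rot: [2.089, 1.667, 0.46]
contact_force: [-0.6, -0.6, 0.4]
gripper_width: -0.0002
```

Request:
move_arm --rows '[[[0, 0, 0.02], [0, 0, 0], -1], [[0, 0, 0], [0, 0, 0], -1]]'

```text
time_s: 19.18
tool_pos: [0.513, 0.1582, 0.1711]
ee_rot: [2.089, 1.667, 0.46]
contact_force: [-0.5, -0.5, -0.0]
gripper_width: -0.0004
```

Request:
move_arm --rows '[[[0, 0, 0.02], [0, 0, 0], -1], [[0, 0, 0], [0, 0, 0], -1]]'

```text
time_s: 19.42
tool_pos: [0.5132, 0.1583, 0.1701]
ee_rot: [2.089, 1.668, 0.46]
contact_force: [-3.8, 1.2, 3.5]
gripper_width: -0.0
```

```bash
python3 -c "
from h import *
where()"
```

```text
t 19.425 a -0.509 r 0.0757 y 0.0340 tilt [-0.546 -0.009  0.007] Fn 5.0 Ft -1.8 Fy 0.3
```

Request:
move_arm --rows '[[[0, 0, 0.023], [0, 0, 0], -1], [[0, 0, 0], [0, 0, 0], -1]]'

```text
time_s: 19.68
tool_pos: [0.5134, 0.1584, 0.1689]
ee_rot: [2.089, 1.669, 0.46]
contact_force: [-6.8, 2.2, 8.6]
gripper_width: -0.0003
```

```bash
python3 -c "
from h import *
where()"
```

```text
t 19.675 a -0.515 r 0.0746 y 0.0342 tilt [-0.546 -0.008  0.006] Fn 11.0 Ft -2.0 Fy 0.7
```

Request:
move_arm --rows '[[[0, 0.076, 0.007], [0.75, 0, 0], -1], [[0, 0.076, 0.007], [0.78, 0, 0], -1], [[0, 0.076, 0.007], [0.8, 0, 0], -1]]'

```text
time_s: 20.05
tool_pos: [0.5237, 0.1562, 0.1736]
ee_rot: [2.2, 1.759, 0.329]
contact_force: [-5.6, 1.6, 8.5]
gripper_width: -0.0002
```

```bash
python3 -c "
from h import *
where()"
```

```text
t 20.05 a -0.359 r 0.0743 y 0.0343 tilt [-0.383 -0.012  0.006] Fn 10.0 Ft -2.5 Fy 0.4
```

Request:
move_arm --rows '[[[0, 0.076, 0.006], [0.77, 0, 0], -1], [[0, 0.076, 0.006], [0.77, 0, 0], -1], [[0, 0.076, 0.006], [0.77, 0, 0], -1], [[0, 0.076, 0.006], [0.77, 0, 0], -1]]'

```text
time_s: 20.55
tool_pos: [0.5423, 0.1517, 0.1785]
ee_rot: [2.368, 1.884, 0.119]
contact_force: [-4.4, 0.5, 8.6]
gripper_width: 0.0
```

```bash
python3 -c "
from h import *
where()"
```

```text
t 20.55 a -0.094 r 0.0748 y 0.0339 tilt [-0.137 -0.01   0.01 ] Fn 9.0 Ft -3.6 Fy -0.5
```

Request:
move_arm --rows '[[[0, 0.076, 0.006], [0.77, 0, 0], -1], [[0, 0.076, 0.006], [0.77, 0, 0], -1], [[0, 0.076, 0.006], [0.77, 0, 0], -1]]'

```text
time_s: 20.92
tool_pos: [0.556, 0.1486, 0.1788]
ee_rot: [-2.435, -1.935, 0.057]
contact_force: [-2.6, 1.7, 7.9]
gripper_width: -0.0
```

```bash
python3 - <<'E'
from h import *
where()
im=viewer.snapshot("scene"); cv2.imwrite("pics/scene5.png",im)
im=im[170:310,170:310];cv2.imwrite("pics/m5.png",cv2.resize(im,None,fx=4,fy=4,interpolation=cv2.INTER_CUBIC))
E
```

```text
t 20.925 a 0.094 r 0.0751 y 0.0338 tilt [ 0.047 -0.009  0.012] Fn 7.6 Ft -3.6 Fy 1.1
```

View pics/m5.png

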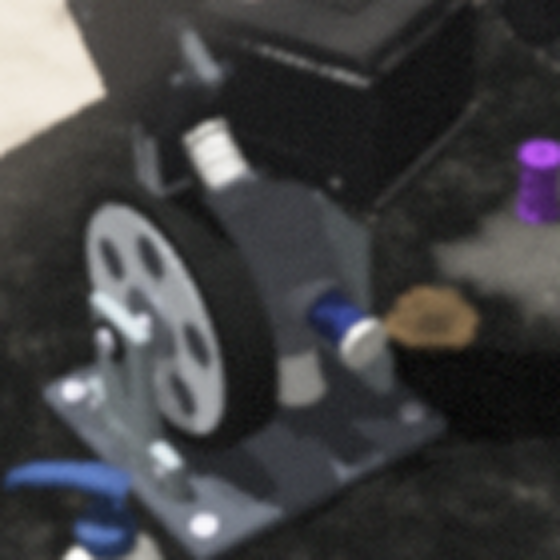

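```bash
python3 - <<'E'
from h import *
S=viewer.camera_info("scene"); 
g=lambda p:(170+p[0]/4,170+p[1]/4)
for ps in [[(g((366,342)),-1)],[(g((209,130)),1)],[(g((366,342)),-1),(g((209,130)),1)]]:
    print(angfit([(S,p,k,.084) for p,k in ps],-1.2,.2))
E
```

```text
(np.float64(-0.37778889444722363), np.float64(0.01431267165280917))
(np.float64(-0.4065032516258129), np.float64(2.6744781380629297))
(np.float64(-0.384792396198099), np.float64(2.84672288904509))
```

Request:
move_arm --rows '[[[0, 0.076, 0.012], [0.8, 0, 0], -1], [[0, 0.076, 0.01], [0.8, 0, 0], -1], [[0, 0.076, 0.008], [0.8, 0, 0], -1], [[0, 0.076, 0.006], [0.8, 0, 0], -1]]'

```text
time_s: 21.48
tool_pos: [0.5743, 0.1444, 0.1747]
ee_rot: [-2.27, -1.799, 0.285]
contact_force: [-0.2, 1.0, 8.8]
gripper_width: 0.0
```

```bash
python3 - <<'E'
from h import *
where()
im=viewer.snapshot("scene"); cv2.imwrite("pics/scene6.png",im)
im=im[170:310,170:310];cv2.imwrite("pics/m6.png",cv2.resize(im,None,fx=4,fy=4,interpolation=cv2.INTER_CUBIC))
E
```

```text
t 21.475 a 0.349 r 0.0752 y 0.0336 tilt [ 0.303 -0.007  0.014] Fn 8.1 Ft -3.4 Fy 0.9
```

View pics/m6.png

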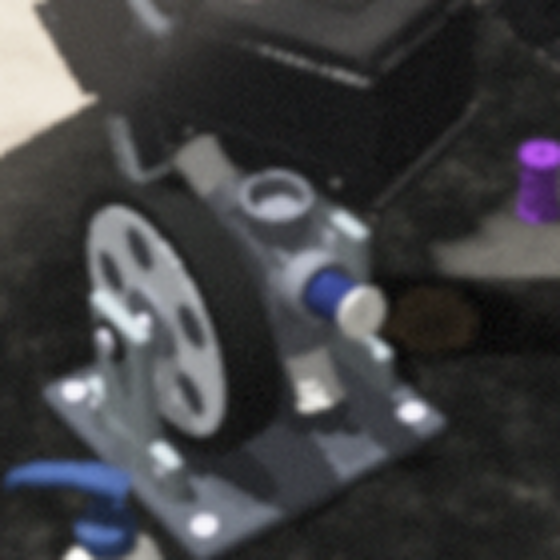

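```bash
python3 - <<'E'
from h import *
S=viewer.camera_info("scene"); 
g=lambda p:(170+p[0]/4,170+p[1]/4)
L=[(g((364,311)),-1,.084),(g((314,405)),-2,.084),(g((278,198)),0,.051)]
for l in L: print(angfit([(S,*l)],-1.2,.4))
print(angfit([(S,*l) for l in L],-1.2,.4))
E
```

```text
(np.float64(-0.13226613306653312), np.float64(0.02130104920149196))
(np.float64(-0.17388694347173583), np.float64(8.395676562135822))
(np.float64(-0.2171085542771385), np.float64(1.756504238514382))
(np.float64(-0.15787893946973486), np.float64(12.366871829766284))
```

Request:
move_arm --rows '[[[0, 0.076, 0.01], [0.8, 0, 0], -1], [[0, 0.076, 0.006], [0.8, 0, 0], -1], [[0, 0.02, 0.0], [0.2, 0, 0], -1], [[0, 0, 0], [0, 0, 0], -1]]'

```text
time_s: 22.02
tool_pos: [0.5851, 0.1419, 0.17]
ee_rot: [-2.175, -1.72, 0.396]
contact_force: [3.3, -0.5, 9.8]
gripper_width: -0.0001
```

```bash
python3 - <<'E'
from h import *
where()
im=viewer.snapshot("scene"); cv2.imwrite("pics/scene7.png",im)
im=im[170:310,170:310];cv2.imwrite("pics/m7.png",cv2.resize(im,None,fx=4,fy=4,interpolation=cv2.INTER_CUBIC))
E
```

```text
t 22.025 a 0.509 r 0.0756 y 0.0335 tilt [ 0.442 -0.005  0.016] Fn 10.2 Ft -1.8 Fy 0.2
```

View pics/m7.png

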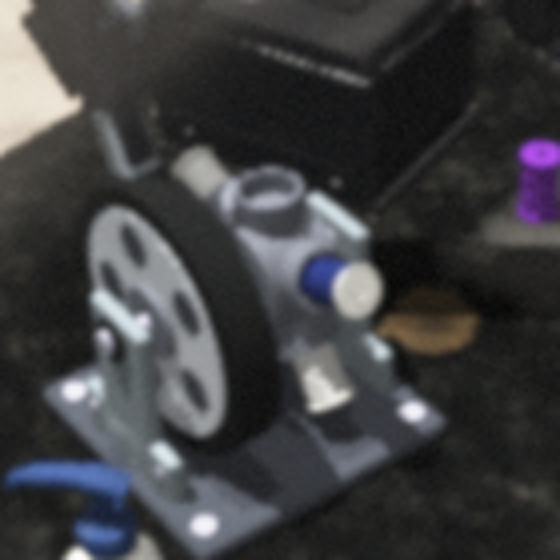

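```bash
python3 - <<'E'
from h import *
S=viewer.camera_info("scene"); 
g=lambda p:(170+p[0]/4,170+p[1]/4)
L=[(g((357,290)),-1,.084),(g((328,400)),-2,.084),(g((271,188)),0,.051)]
for l in L: print(angfit([(S,*l)],-1.2,.4))
E
```

```text
(np.float64(0.021410705352676418), np.float64(0.7496267313423306))
(np.float64(-0.02741370685342659), np.float64(1.1980397714074298))
(np.float64(-0.05462731365682827), np.float64(0.5542730074178828))
```

Request:
move_arm --rows '[[[0, 0, -0.2], [0, 0, 0], -1], [[0, 0, -0.6], [0, 0, 0], -1], [[0, -0.2, -0.6], [-0.8, 0, 0], -1], [[0, -0.25, -0.1], [-0.9, 0, 0], 0], [[0, -0.25, 0], [-0.9, 0, 0], 0], [[0, -0.25, 0], [-0.9, 0, 0], 0], [[0, -0.25, 0], [-0.9, 0, 0], 1], [[0, -0.2, 0], [-0.9, 0, 0], 1]]'

```text
time_s: 23.08
tool_pos: [0.5408, 0.1504, 0.2719]
ee_rot: [-2.455, -1.949, 0.036]
contact_force: [0.8, -0.0, -0.1]
gripper_width: 0.0766
```

```bash
python3 - <<'E'
from h import *
np.set_printoptions(precision=4,suppress=True)
where()
for n in ["scene","wrist"]:
    im=viewer.snapshot(n); cv2.imwrite(f"pics/{n}8.png",im)
im=cv2.imread("pics/scene8.png")
im=im[170:310,170:310];cv2.imwrite("pics/m8.png",cv2.resize(im,None,fx=4,fy=4,interpolation=cv2.INTER_CUBIC))
E
```

```text
t 23.075 a -0.049 r 0.1681 y 0.0323 tilt [ 0.02  -0.013  0.013] Fn -0.1 Ft 0.8 Fy 0.2
```

View pics/m8.png

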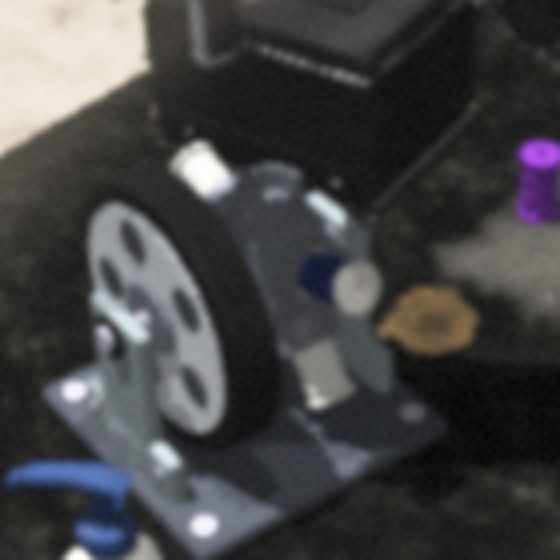

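View pics/wrist8.png

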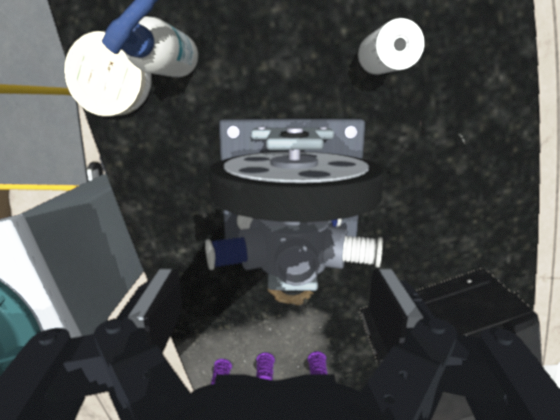

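```bash
python3 - <<'E'
from h import *
np.set_printoptions(precision=2,suppress=True)
W=viewer.camera_info("wrist"); st=stand(*ST)
for d in (-.1,-.05,0,.05,.1): print(d,[proj(W,endpt(st,d,*a)) for a in [(-1,),(1,),(0,.051),(0,.036)]])
im=cv2.imread("pics/wrist8.png")[190:310,190:400];cv2.imwrite("pics/w8c.png",cv2.resize(im,None,fx=3.8,fy=3.8,interpolation=cv2.INTER_CUBIC))
E
```

```text
-0.1 [array([205.92, 249.25]), array([377.69, 256.99]), array([287.02, 266.17]), array([288.54, 258.2 ])]
-0.05 [array([206.04, 251.12]), array([378.33, 255.05]), array([290.  , 266.28]), array([290.54, 258.28])]
0 [array([206.39, 253.02]), array([378.72, 253.13]), array([292.99, 266.32]), array([292.56, 258.3 ])]
0.05 [array([206.98, 254.93]), array([378.87, 251.22]), array([295.97, 266.29]), array([294.57, 258.28])]
0.1 [array([207.81, 256.85]), array([378.79, 249.33]), array([298.94, 266.19]), array([296.57, 258.21])]
```

View pics/w8c.png

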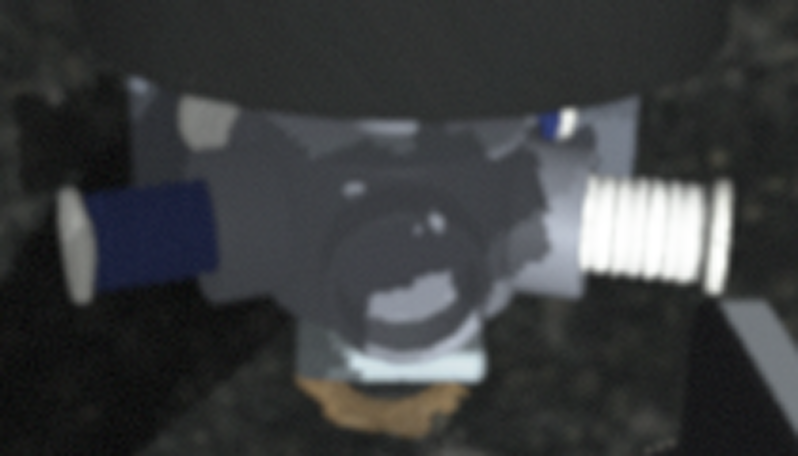

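```bash
python3 - <<'E'
from h import *
np.set_printoptions(precision=2,suppress=True)
W=viewer.camera_info("wrist"); st=stand(*ST)
for p in [(220.5,120),(365.5,120)]: print(1000*(st[0].T@(onz(W,p,.012)-st[1])))
p,R,a,r=where()
for q in plan(p,R,np.array([.4114,-.2172,.15]),down(ST[2]),grip=1,vmax=1)[0]: print(q)
E
```

```text
[-80.89  85.25  12.  ]
[86.62 84.31 12.  ]
t 23.175 a -0.065 r 0.1685 y 0.0328 tilt [ 0.02 -0.01  0.01] Fn 0.2 Ft 0.0 Fy 0.6
[[-0.92, -0.09, 0.31], [-0.04, 0.03, -0.02], 1]
[[-0.92, -0.09, 0.3], [-0.04, 0.02, -0.02], 1]
[[-0.92, -0.1, 0.3], [-0.04, 0.03, -0.01], 1]
[[-0.92, -0.1, 0.3], [-0.04, 0.02, -0.02], 1]
[[-0.92, -0.1, 0.3], [-0.04, 0.03, -0.01], 1]
[[-0.92, -0.1, 0.29], [-0.04, 0.02, -0.02], 1]
[[-0.92, -0.11, 0.3], [-0.05, 0.03, -0.01], 1]
```

Request:
move_arm --rows '[[[-0.92, -0.09, 0], [-0.04, 0.03, -0.02], 1], [[-0.92, -0.09, 0], [-0.04, 0.02, -0.02], 1], [[-0.92, -0.1, 0], [-0.04, 0.03, -0.01], 1], [[-0.92, -0.1, 0.1], [-0.04, 0.02, -0.02], 1], [[-0.92, -0.1, 0.4], [-0.04, 0.03, -0.01], 1], [[-0.92, -0.1, 0.6], [-0.04, 0.02, -0.02], 1], [[-0.92, -0.1, 0.6], [-0.05, 0.03, -0.01], 1], [[0, 0, 0.2], [0, 0, 0], 1]]'

```text
time_s: 24.18
tool_pos: [0.4141, -0.2158, 0.1622]
ee_rot: [-2.458, -1.949, 0.003]
contact_force: [0.2, 1.1, 0.8]
gripper_width: 0.0855
```

Request:
move_arm --rows '[[[0, 0, 0], [0, 0, 0], 1], [[0, 0, 0], [0, 0, 0], 1]]'

```text
time_s: 24.42
tool_pos: [0.4189, -0.2098, 0.1652]
ee_rot: [2.449, 1.967, 0.006]
contact_force: [0.7, 0.6, 0.7]
gripper_width: 0.0853
```

```bash
python3 - <<'E'
from h import *
np.set_printoptions(precision=4,suppress=True)
s,p,R=pose();print(p,s['contact_force'])
W=viewer.camera_info("wrist")
im=viewer.snapshot("wrist"); cv2.imwrite("pics/wrist9.png",im)
print(proj(W,[.4114,-.2172,.048]))
print([(round(x['p'],2),x['rect']) for x in nets.recognise("wrist","spool")[:5]])
s,p,R=pose();print(p)
E
```

```text
[ 0.4189 -0.2098  0.1652] [0.7061 0.5803 0.6542]
[268.8698 212.1658]
[(0.82, [267.4, 205.7, 35.6, 49.3]), (0.82, [392.6, 102.2, 53.9, 37.5]), (0.7, [247.8, 275.1, 36.7, 46.6]), (0.66, [209.2, 121.3, 43.6, 38.5]), (0.59, [293.1, 106.5, 36.2, 30.6])]
[ 0.4187 -0.2097  0.1654]
```

View pics/wrist9.png

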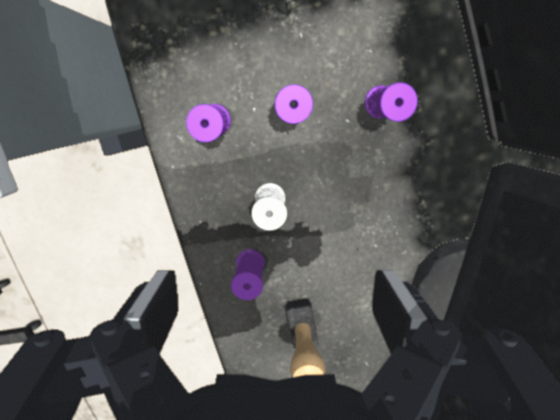

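```bash
python3 - <<'E'
from h import *
np.set_printoptions(precision=4,suppress=True)
W=viewer.camera_info("wrist"); print(onz(W,(269,213.5),.048))
s,p,R=pose()
for q in plan(p,R,np.array([.4115,-.2175,.06]),down(ST[2]),grip=1,n=3)[0]: print(q)
E
```

```text
[ 0.4112 -0.2184  0.048 ]
[[-0.05, -0.03, 0.59], [0.01, -0.01, -0.0], 1]
[[-0.05, -0.03, 0.58], [0.02, -0.01, -0.01], 1]
[[-0.06, -0.03, 0.59], [0.01, -0.01, -0.0], 1]
```

Request:
move_arm --rows '[[[-0.05, -0.03, 0.59], [0, 0, 0], 1], [[-0.06, -0.03, 0.58], [0.02, 0, 0], 1], [[-0.05, -0.03, 0.59], [0, 0, 0], 1], [[0, 0, 0], [0, 0, 0], 1]]'

```text
time_s: 25.02
tool_pos: [0.4094, -0.2175, 0.0578]
ee_rot: [-2.446, -1.964, 0.0]
contact_force: [-0.7, -0.1, 0.4]
gripper_width: 0.0853
```

```bash
python3 - <<'E'
from h import *
np.set_printoptions(precision=4,suppress=True)
s,p,R=pose(); print(p,R.as_matrix()[:,2])
for q in plan(p,R,np.array([.4114,-.2178,.022]),down(ST[2]),grip=1,n=2)[0]: print(q)
E
```

```text
[ 0.4094 -0.2175  0.0578] [-0.003   0.0037 -1.    ]
[[0.0, 0.02, 0.3], [-0.02, -0.02, -0.01], 1]
[[0.0, 0.02, 0.3], [-0.03, -0.02, -0.01], 1]
```

Request:
move_arm --rows '[[[0, 0.02, 0.3], [-0.02, -0.02, -0.01], 1], [[0, 0.01, 0.3], [-0.02, -0.02, -0.01], 1], [[0, 0, 0], [0, 0, 0], -0.1], [[0, 0, 0], [0, 0, 0], -1], [[0, 0, 0], [0, 0, 0], -1], [[0, 0, 0], [0, 0, 0], -1], [[0, 0, 0], [0, 0, 0], -1]]' --force 25

```text
time_s: 25.9
tool_pos: [0.4123, -0.2192, 0.0239]
ee_rot: [2.447, 1.964, 0.003]
contact_force: [-0.4, 0.3, 7.4]
gripper_width: 0.0247
```

```bash
python3 - <<'E'
from h import *
np.set_printoptions(precision=4,suppress=True)
s,p,R=pose(); print(p,R.as_matrix()[:,2],s['contact_force'],s['gripper_width'])
im=viewer.snapshot("wrist"); cv2.imwrite("pics/wrist10.png",im)
E
```

```text
[ 0.4123 -0.2192  0.0239] [ 0.0043 -0.002  -1.    ] [-0.4117  0.3399  7.3979] 0.024738860710877983
```

View pics/wrist10.png

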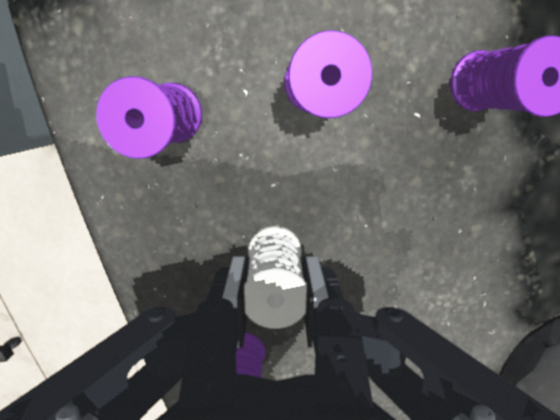

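```bash
python3 - <<'E'
from h import *
np.set_printoptions(precision=4,suppress=True)
W=viewer.camera_info("wrist"); c=onz(W,(275.5,299),.048)
s,p,R=pose(); print(c, R.inv().apply(c-p), R.inv().apply(onz(W,(275,227+30),.0)-p))
st=stand(*ST); t=st[1]+st[0]@np.array([.0012,-.027,0]); print(t)
p2=p+np.array([0,0,.21])
rows=plan(p2,R,np.array([t[0],t[1],.25]),down(ST[2]),grip=-1,vmax=.85)[0]
for q in rows: print(q)
E
```

```text
[ 0.4117 -0.2181  0.048 ] [ 0.0009 -0.0007 -0.0242] [-0.0037 -0.0009  0.0238]
[0.5373 0.0905 0.    ]
[[0.78, 0.13, -0.04], [0.01, 0.0, -0.0], -1]
[[0.78, 0.13, -0.04], [0.01, 0.0, -0.0], -1]
[[0.79, 0.13, -0.04], [0.01, 0.0, -0.0], -1]
[[0.78, 0.13, -0.04], [0.01, 0.0, -0.01], -1]
[[0.79, 0.13, -0.04], [0.01, 0.0, -0.0], -1]
[[0.78, 0.13, -0.04], [0.0, 0.01, -0.01], -1]
[[0.79, 0.14, -0.03], [0.01, 0.0, -0.0], -1]
```

Request:
move_arm --rows '[[[0, 0, -0.1], [0, 0, 0], -1], [[0, 0, -0.6], [0, 0, 0], -1], [[0, 0, -0.8], [0, 0, 0], -1], [[0, 0, -0.8], [0, 0, 0], -1], [[0, 0, -0.8], [0, 0, 0], -1], [[0, 0, -0.4], [0, 0, 0], -1], [[0, 0, 0], [0, 0, 0], -1]]'

```text
time_s: 26.82
tool_pos: [0.412, -0.2192, 0.2348]
ee_rot: [2.445, 1.961, 0.004]
contact_force: [-0.1, -0.1, -1.5]
gripper_width: 0.0244
```

```bash
python3 - <<'E'
from h import *
np.set_printoptions(precision=4,suppress=True)
s,p,R=pose(); print(p,R.as_matrix()[:,2],s['contact_force'],s['gripper_width'])
W=viewer.camera_info("wrist")
im=viewer.snapshot("wrist"); cv2.imwrite("pics/wrist11.png",im)
st=stand(*ST); t=st[1]+st[0]@np.array([.0012,-.027,0]); print(t)
rows=plan(p,R,np.array([t[0],t[1],.25]),down(ST[2]),grip=-1,vmax=.85)[0]
for q in rows: print(q)
E
```

```text
[ 0.412  -0.2192  0.2348] [ 0.0067 -0.0039 -1.    ] [-0.1002 -0.0875 -1.4667] 0.0244474135345375
[0.5373 0.0905 0.    ]
[[0.78, 0.13, -0.04], [0.01, 0.0, -0.0], -1]
[[0.79, 0.13, -0.04], [0.01, 0.0, -0.01], -1]
[[0.78, 0.13, -0.04], [0.01, 0.01, -0.0], -1]
[[0.79, 0.13, -0.03], [0.02, 0.0, -0.01], -1]
[[0.78, 0.13, -0.04], [0.01, 0.01, -0.0], -1]
[[0.79, 0.14, -0.03], [0.02, 0.0, -0.01], -1]
[[0.78, 0.14, -0.04], [0.01, 0.01, -0.0], -1]
```

View pics/wrist11.png

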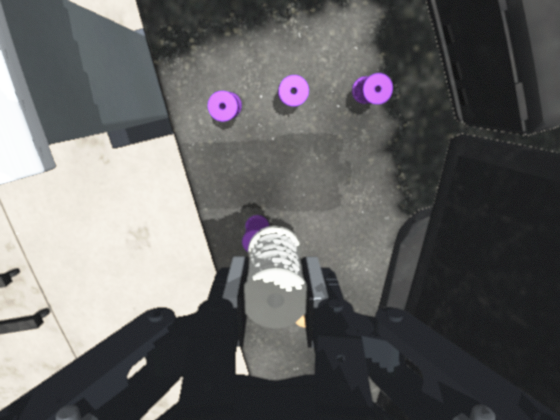

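Request:
move_arm --rows '[[[0.78, 0.13, -0.04], [0.01, 0, 0], -1], [[0.79, 0.13, -0.04], [0.01, 0, 0], -1], [[0.78, 0.13, -0.04], [0.01, 0, 0], -1], [[0.79, 0.13, -0.03], [0.02, 0, 0], -1], [[0.78, 0.13, -0.04], [0.01, 0, 0], -1], [[0.79, 0.14, -0.03], [0.02, 0, 0], -1], [[0.78, 0.14, -0.03], [0.02, 0, 0], -1], [[0, 0, 0], [0, 0, 0], -1]]'

```text
time_s: 27.88
tool_pos: [0.5371, 0.0959, 0.2463]
ee_rot: [-2.437, -1.971, 0.004]
contact_force: [-0.5, 0.0, -0.4]
gripper_width: 0.024
```

Request:
move_arm --rows '[[[0, 0, 0], [0, 0, 0], -1], [[0, 0, 0], [0, 0, 0], -1]]'

```text
time_s: 28.12
tool_pos: [0.5359, 0.089, 0.2465]
ee_rot: [-2.449, -1.962, 0.01]
contact_force: [0.4, -0.4, -1.3]
gripper_width: 0.0243
```

```bash
python3 - <<'E'
from h import *
np.set_printoptions(precision=4,suppress=True)
s,p,R=pose(); print(p,R.as_matrix()[:,2],s['contact_force'],s['gripper_width'])
for n in ["wrist","scene","top"]:
    im=viewer.snapshot(n); cv2.imwrite(f"pics/{n}12.png",im)
im=cv2.imread("pics/scene12.png")[130:310,150:300];cv2.imwrite("pics/m12.png",cv2.resize(im,None,fx=3.3,fy=3.3,interpolation=cv2.INTER_CUBIC))
E
```

```text
[0.5359 0.089  0.2465] [-0.0075 -0.0011 -1.    ] [ 0.4486 -0.3667 -1.2761] 0.024336878964548413
```

View pics/wrist12.png

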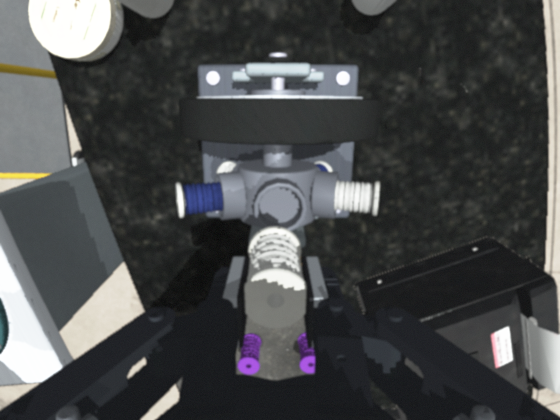

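View pics/m12.png

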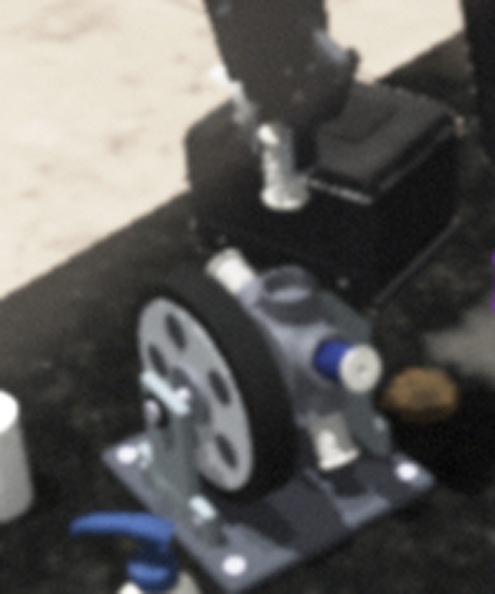

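```bash
python3 - <<'E'
from h import *
im=cv2.imread("pics/wrist12.png")[150:330,165:390];cv2.imwrite("pics/w12c.png",cv2.resize(im,None,fx=3.3,fy=3.3,interpolation=cv2.INTER_CUBIC))
W=viewer.camera_info("wrist"); st=stand(*ST); s,p,R=pose(); print(p)
for d in (0,.03,.06): print(d,[proj(W,endpt(st,d,*a)).round(1) for a in [(-1,),(1,),(0,.051),(0,.036)]])
E
```

```text
[0.53651749 0.08955921 0.24738884]
0 [array([177. , 199.9]), array([375.9, 199.5]), array([276.2, 209.4]), array([276.2, 203.3])]
0.03 [array([177.2, 200.8]), array([375.9, 198.6]), array([278.3, 209.3]), array([277.6, 203.3])]
0.06 [array([177.5, 201.6]), array([375.9, 197.8]), array([280.4, 209.3]), array([279. , 203.3])]
```

View pics/w12c.png

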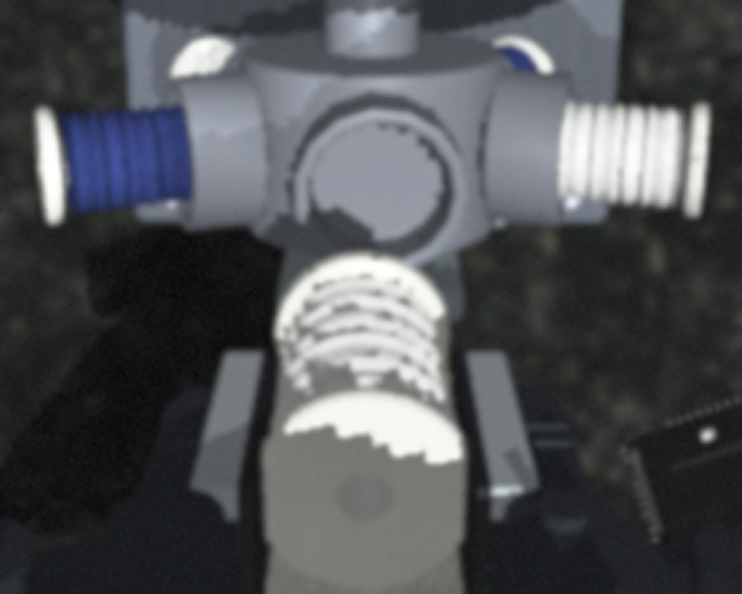

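```bash
cat >> h.py <<'E'
def goplace(z,lx=.0024,ly=-.0279,n=None,grip=-1):
    s,p,R=pose(); st=stand(*ST); t=st[1]+st[0]@np.array([lx,ly,z]); l=st[0].T@(p-st[1])
    print(s['time_s'],"local",l.round(4),"F",(st[0].T@np.array(s['contact_force'])).round(1),"tool z",st[0].T@R.as_matrix()[:,2].round(4),s['gripper_width'])
    for q in plan(p,R,t,down(ST[2]),grip=grip,n=n)[0]: print(q)
E
python3 -c "
from h import *
goplace(.185,n=2)"
```

```text
28.275 local [ 0.0006 -0.0281  0.2474] F [ 0.   0.1 -0.1] tool z [-0.0055031  -0.00151523 -1.        ] 0.024368879404048156
[[0.0, 0.02, 0.52], [-0.03, 0.01, -0.02], -1]
[[0.0, 0.01, 0.52], [-0.04, 0.01, -0.03], -1]
```

Request:
move_arm --rows '[[[0, 0.02, 0.52], [-0.03, 0.01, -0.02], -1], [[0, 0.01, 0.52], [-0.04, 0.01, -0.03], -1], [[0, 0, 0], [0, 0, 0], -1], [[0, 0, 0], [0, 0, 0], -1], [[0, 0, 0], [0, 0, 0], -1]]'

```text
time_s: 28.9
tool_pos: [0.5395, 0.0908, 0.1867]
ee_rot: [2.445, 1.97, 0.006]
contact_force: [1.0, 0.0, -0.2]
gripper_width: 0.0244
```

```bash
python3 - <<'E'
from h import *
goplace(.172,n=3)
for n in ["wrist","scene"]:
    im=viewer.snapshot(n); cv2.imwrite(f"pics/{n}13.png",im)
a=cv2.imread("pics/scene13.png")[160:280,190:290];a=cv2.resize(a,None,fx=4,fy=4,interpolation=cv2.INTER_CUBIC)
b=cv2.imread("pics/wrist13.png")[170:330,195:360];b=cv2.resize(b,(396,480),interpolation=cv2.INTER_CUBIC)
cv2.imwrite("pics/m13.png",np.hstack([a,b]))
E
```

```text
28.9 local [ 0.0033 -0.0262  0.1867] F [ 0.9  0.2 -0.2] tool z [ 0.00313985  0.00202024 -1.        ] 0.02442577825228464
[[-0.01, -0.01, 0.08], [0.01, -0.01, 0.01], -1]
[[-0.01, -0.0, 0.08], [0.01, -0.01, 0.01], -1]
[[-0.01, -0.01, 0.08], [0.02, -0.0, 0.0], -1]
```

View pics/m13.png

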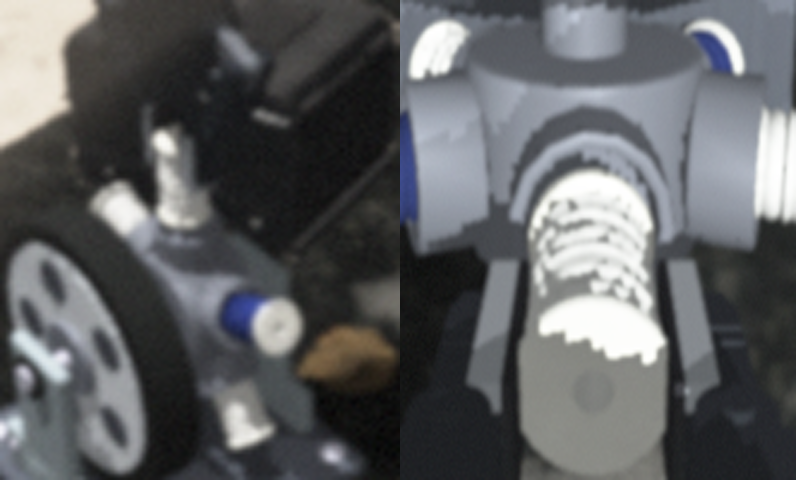

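Request:
move_arm --rows '[[[-0.015, -0.01, 0.05], [0.01, -0.01, 0.01], -1], [[-0.01, 0, 0.05], [0.01, -0.01, 0.01], -1], [[0, 0, 0], [0, 0, 0], -1]]'

```text
time_s: 29.38
tool_pos: [0.5374, 0.0891, 0.179]
ee_rot: [-2.447, -1.969, 0.002]
contact_force: [-0.1, -0.5, -0.3]
gripper_width: 0.0248
```

```bash
python3 -c "
from h import *
goplace(.172,n=3)"
```

```text
29.375 local [ 0.0017 -0.0283  0.179 ] F [ 0.  -0.5 -0.3] tool z [-1.23878439e-03 -8.86235435e-04 -1.00000000e+00] 0.02476169974884683
[[0.0, 0.0, 0.04], [-0.01, 0.0, 0.0], -1]
[[0.0, 0.01, 0.04], [-0.0, 0.01, 0.0], -1]
[[0.01, 0.0, 0.04], [-0.01, 0.0, 0.01], -1]
```

Base is at the mouth level, no contact force. Continue down in small steps.

Request:
move_arm --rows '[[[0, 0.005, 0.03], [0, 0, 0], -1], [[0, 0, 0.03], [0, 0, 0], -1], [[0, 0, 0], [0, 0, 0], -1]]'

```text
time_s: 29.75
tool_pos: [0.5376, 0.0891, 0.1754]
ee_rot: [-2.447, -1.97, 0.003]
contact_force: [0.7, 1.2, 0.1]
gripper_width: 0.0244
```

```bash
python3 -c "
from h import *
goplace(.172,n=3)"
```

```text
29.75 local [ 0.0018 -0.0282  0.1754] F [0.4 1.3 0.1] tool z [-1.43413261e-03 -9.29119829e-04 -1.00000000e+00] 0.024432185962605674
[[0.0, 0.0, 0.02], [-0.01, 0.0, 0.0], -1]
[[0.0, 0.0, 0.02], [-0.0, 0.01, 0.0], -1]
[[0.01, 0.01, 0.02], [-0.01, 0.0, 0.01], -1]
```

Request:
move_arm --rows '[[[0, 0.005, 0.03], [0, 0, 0], -1], [[0, 0, 0.03], [0, 0, 0], -1], [[0, 0, 0], [0, 0, 0], -1]]'

```text
time_s: 30.12
tool_pos: [0.538, 0.089, 0.1718]
ee_rot: [-2.447, -1.969, 0.002]
contact_force: [-0.1, -0.9, 0.1]
gripper_width: 0.0245
```

```bash
python3 -c "
from h import *
goplace(.166,n=3)"
```

```text
30.125 local [ 0.0022 -0.0283  0.1718] F [ 0.1 -0.9  0.1] tool z [-1.33645850e-03 -9.07677632e-04 -1.00000000e+00] 0.024543341640026622
[[0.0, 0.0, 0.03], [-0.01, 0.0, 0.0], -1]
[[0.0, 0.0, 0.03], [-0.0, 0.01, 0.0], -1]
[[0.01, 0.0, 0.04], [-0.01, 0.0, 0.01], -1]
```

Request:
move_arm --rows '[[[0, 0, 0.03], [0, 0, 0], -1], [[0, 0, 0.03], [0, 0, 0], -1], [[0, 0, 0], [0, 0, 0], -1]]'

```text
time_s: 30.5
tool_pos: [0.538, 0.089, 0.1683]
ee_rot: [-2.447, -1.969, 0.002]
contact_force: [0.2, 1.2, -1.9]
gripper_width: 0.0246
```

```bash
python3 -c "
from h import *
goplace(.164,n=3)"
```

```text
30.5 local [ 0.0022 -0.0283  0.1683] F [-0.1  1.2 -1.9] tool z [-1.23878439e-03 -8.86235435e-04 -1.00000000e+00] 0.024554761659369536
[[0.0, 0.0, 0.02], [-0.01, 0.0, 0.0], -1]
[[0.0, 0.0, 0.03], [-0.0, 0.01, 0.0], -1]
[[0.01, 0.0, 0.02], [-0.01, 0.0, 0.01], -1]
```

Request:
move_arm --rows '[[[0, 0, 0.03], [0, 0, 0], -1], [[0, 0, 0.01], [0, 0, 0], -1], [[0, 0, 0], [0, 0, 0], -1]]'

```text
time_s: 30.88
tool_pos: [0.5381, 0.0891, 0.166]
ee_rot: [-2.447, -1.969, 0.002]
contact_force: [1.0, 1.1, -0.9]
gripper_width: 0.0246
```

Request:
move_arm --rows '[[[0, 0, 0.02], [0, 0, 0], -1], [[0, 0, 0], [0, 0, 0], -1]]'

```text
time_s: 31.12
tool_pos: [0.5381, 0.089, 0.1648]
ee_rot: [-2.447, -1.969, 0.002]
contact_force: [0.0, -0.3, 0.2]
gripper_width: 0.0245
```

```bash
python3 -c "
from h import *
goplace(.164,n=3)"
```

```text
31.125 local [ 0.0023 -0.0282  0.1648] F [ 0.1 -0.3  0.2] tool z [-1.06487836e-03 -7.45676928e-04 -1.00000000e+00] 0.024456371840870895
[[0.0, 0.0, 0.0], [-0.0, 0.0, 0.0], -1]
[[0.0, 0.0, 0.01], [-0.01, 0.0, 0.0], -1]
[[0.01, 0.0, 0.0], [-0.0, 0.01, 0.01], -1]
```

Request:
move_arm --rows '[[[0, 0, 0.015], [0, 0, 0], -1], [[0, 0, 0], [0, 0, 0], -1]]'

```text
time_s: 31.38
tool_pos: [0.5382, 0.0891, 0.164]
ee_rot: [-2.447, -1.97, 0.002]
contact_force: [0.1, 0.2, 0.0]
gripper_width: 0.0242
```

Request:
move_arm --rows '[[[0, 0, 0.01], [0, 0, 0], -1], [[0, 0, 0], [0, 0, 0], -1]]'

```text
time_s: 31.62
tool_pos: [0.5382, 0.0891, 0.1635]
ee_rot: [-2.447, -1.97, 0.001]
contact_force: [-0.6, 0.0, 2.2]
gripper_width: 0.0243
```

Request:
move_arm --rows '[[[0, 0, 0.01], [0, 0, 0], -1], [[0, 0, 0], [0, 0, 0], -1]]'

```text
time_s: 31.88
tool_pos: [0.5383, 0.0891, 0.163]
ee_rot: [-2.447, -1.97, 0.001]
contact_force: [-0.7, -1.3, 4.4]
gripper_width: 0.0243
```

Request:
move_arm --rows '[[[0, 0, -0.008], [0, 0, 0], -1], [[0, 0, 0], [0, 0, 0], -0.3], [[0, 0, 0], [0, 0, 0], -0.15], [[0, 0, 0], [0, 0, 0], 0], [[0, 0, 0], [0, 0, 0], 0.1], [[0, 0, 0], [0, 0, 0], 0.1]]'

```text
time_s: 32.62
tool_pos: [0.5381, 0.0891, 0.1632]
ee_rot: [-2.447, -1.969, 0.002]
contact_force: [0.0, 0.6, 0.6]
gripper_width: 0.0469
```

```bash
python3 - <<'E'
from h import *
goplace(.164,n=3)
for n in ["wrist","scene"]:
    im=viewer.snapshot(n); cv2.imwrite(f"pics/{n}14.png",im)
a=cv2.imread("pics/scene14.png")[160:280,190:290];a=cv2.resize(a,None,fx=4,fy=4,interpolation=cv2.INTER_CUBIC)
b=cv2.imread("pics/wrist14.png")[170:330,195:360];b=cv2.resize(b,(396,480),interpolation=cv2.INTER_CUBIC)
cv2.imwrite("pics/m14.png",np.hstack([a,b]))
E
```

```text
32.625 local [ 0.0023 -0.0282  0.1632] F [-0.1  0.6  0.6] tool z [-1.06487836e-03 -7.45676928e-04 -1.00000000e+00] 0.046869885557329447
[[0.0, 0.0, -0.0], [-0.0, 0.0, 0.0], -1]
[[0.0, 0.0, -0.01], [-0.01, 0.0, 0.0], -1]
[[0.01, 0.0, -0.0], [-0.0, 0.01, 0.01], -1]
```

View pics/m14.png

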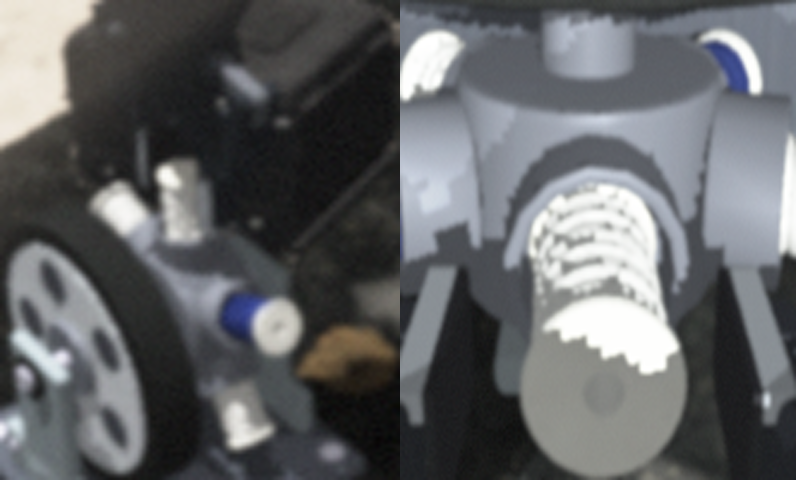

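Request:
move_arm --rows '[[[0, 0, -0.15], [0, 0, 0], 0.1], [[0, 0, -0.3], [0, 0, 0], 0.1], [[0, 0, -0.6], [0, 0, 0], 0.1], [[0, 0, -0.6], [0, 0, 0], 0.1], [[-0.6, 0, -0.3], [0, 0, 0], 0.1], [[-0.8, 0, 0], [0, 0, 0], 0.1], [[-0.8, 0, 0], [0, 0, 0], 0.1], [[0, 0, 0], [0, 0, 0], 0.1]]'

```text
time_s: 33.72
tool_pos: [0.5091, -0.0446, 0.2813]
ee_rot: [2.454, 1.959, -0.004]
contact_force: [-1.0, 1.1, 0.8]
gripper_width: 0.0472
```

Request:
move_arm --rows '[[[-0.6, 0, 0], [0, 0, 0], 0.1], [[-0.6, 0, 0], [0, 0, 0], 0.1], [[0, 0, 0], [0, 0, 0], 0.1], [[0, 0, 0], [0, 0, 0], 0.1], [[0, 0, 0], [0, 0, 0], 0.1]]'

```text
time_s: 34.35
tool_pos: [0.4952, -0.1083, 0.2809]
ee_rot: [-2.444, -1.973, -0.0]
contact_force: [-0.0, -0.4, 0.3]
gripper_width: 0.0474
```

```bash
python3 - <<'E'
from h import *
np.set_printoptions(precision=4,suppress=True)
s,p,R=pose();print(s['time_s'],p,s['contact_force'])
W=viewer.camera_info("wrist")
for n in ["wrist","scene","top"]:
    im=viewer.snapshot(n); cv2.imwrite(f"pics/{n}15.png",im)
print(p-pose()[1])
a=cv2.imread("pics/scene15.png")[170:290,190:290];a=cv2.resize(a,None,fx=4,fy=4,interpolation=cv2.INTER_CUBIC)
b=cv2.imread("pics/top15.png")[165:265,170:262];b=cv2.resize(b,(400,480),interpolation=cv2.INTER_CUBIC)
cv2.imwrite("pics/m15.png",np.hstack([a,b]))
st=stand(*ST);S=viewer.camera_info("scene");T=viewer.camera_info("top")
for d in (0,.03,.06):
  for n,c in (("W",W),("S",S),("T",T)): print(d,n,[proj(c,endpt(st,d,k)).round(1) for k in (0,-1,1)])
E
```

```text
34.35 [ 0.4952 -0.1083  0.2809] [-0.0308 -0.4002  0.3495]
[0.0003 0.0007 0.0004]
0 W [array([ 273.2, -109.5]), array([169.6, -64.8]), array([377.8, -64.4])]
0 S [array([236.8, 203.2]), array([260.3, 243.1]), array([217.8, 208.8])]
0 T [array([216.8, 201.9]), array([211.6, 241.9]), array([227.9, 174.3])]
0.03 W [array([ 277.4, -109.4]), array([169.7, -66.2]), array([377.9, -63. ])]
0.03 S [array([236.1, 202.7]), array([260., 242.]), array([217.7, 209.5])]
0.03 T [array([217.1, 200.8]), array([211.6, 241.4]), array([228. , 174.3])]
0.06 W [array([ 281.5, -109.3]), array([170. , -67.6]), array([377.9, -61.7])]
0.06 S [array([235.5, 202.2]), array([259.7, 240.9]), array([217.6, 210.3])]
0.06 T [array([217.4, 199.6]), array([211.5, 240.9]), array([228.2, 174.3])]
```

View pics/m15.png

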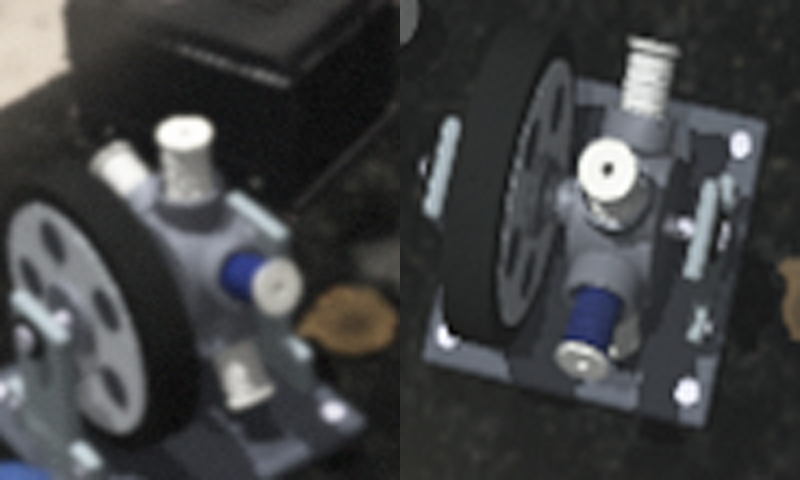

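View pics/wrist15.png

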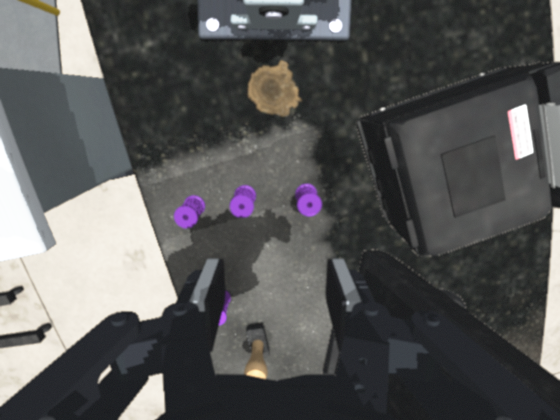

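```bash
python3 -c "
from workcell import bot
print(bot.hand_in())"
```

```text
the job is handed in; nothing more can be done
None
```

I brought the empty cup to the top and stood the white spare spool in it. The job was handed in at about 34.5 s of the 64 s allowed; no verdict was reported.

**Turning the wheel:** I used three light fingertip strokes on the tyre, feeling for the surface before each one. The normal force was about 6–11 N, and the tyre's radius differed by about 7 mm between strokes. The wheel then stood untouched for several seconds while I fetched the spool.

**Placing the spool:** I lowered it in small steps until I felt the cup floor, at about 4 N with the tool 163–164 mm up. Then I eased off slightly, let go and backed away.

**Last checks:**
- **Spool:** its top shows within about 1 pixel of where a fully seated spool should appear, in both the scene and top pictures.
- **Cup angle:** the pictures put it about 0.03–0.05 rad past straight up, against the 0.10 limit. Individual readings scattered by a few hundredths of a radian. One taken just before lifting off the tyre gave -0.05.
- **Contact:** the arm stands clear, and the wrist force reads only noise, about 0.5 N.
- **Other things:** I saw no bystander or purple spool displaced in the pictures, but I did not measure their positions again at the end.

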